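# Tilt a well plate to the set angle and hold it

## Robot

A 7-joint arm with a two-finger parallel gripper is mounted at the origin on a cart in front of the work surface, level with it; the furniture and walls round the work are solid. World frame = base frame: x ahead of the robot, y to its left, z up, the work surface at z = 0. Lengths are in m, angles in rad, forces in N, time in s.
With the tool pointing down it reaches from about 0.4 to 0.85 m from the base axis. Payload 10.4 kg.
Tool frame: the origin (TCP) lies at the centre of the arm's flange, where the gripper is bolted on; the fingertips stand 173 mm ahead of it and the grasp point (between the pads) lies 155 mm ahead of it; z points along the fingers, y is the direction in which the jaws open and shut (so a half turn about z gives the same grasp; the last joint's range is limited). The gripper opens to 85 mm and grips with 20 to 120 N. Pads are 22 mm wide; open, the fingers measure 114 mm over their backs; the gripper's body (76 mm by 85 mm) begins 54 mm behind the grasp point. The pads swing forward as they close: fully open they stand 13 mm farther back than shut.
Start: joints at [-1.127, 0.332, -0.065, 1.46, 0.022, 1.35, -0.088], TCP at [0.281, 0.558, 0.405] pointing down, gripper open.
Joint ranges: [-2.6, 2.6], [-0.5, 2.12], [-1.47, 1.34], [0.16, 2.42], [-1.27, 4.41], [0.06, 2.06], [-2.6, 2.6]. Speed limits (rad/s): [2.22, 2.22, 2.79, 2.79, 3.14, 3.14, 3.14].

## Interface

Orientations are given as [roll, pitch, yaw] about the fixed x, y, z axes, in that order (R = Rz(yaw) Ry(pitch) Rx(roll)).
In Python, from cell import read_state, capture, job_done gives the robot as it stands. The module is installed in compiled form; this text tells all that it offers.
- The arm moves only by the tool apply_moves, never from a script. Its arguments are lists of equal length, an entry for each row: "slide": the shift along the world's x, y, z scaled (see below), a list of three; "delta_rot": the turn, a rotation vector about the world's x, y, z scaled (see below), a list of three; "fingers": the opening, from 0 (shut) to 1 (fully open). In form: {"slide": [[dx, dy, dz], ...], "delta_rot": [[wx, wy, wz], ...], "fingers": [fingers, ...]}. A call has 1 to 5 rows; each row is the pose to reach, as a shift and turn from the pose measured when the call began; what a row does not reach only later rows make up. The controller multiplies each number of a shift by 30 cm and each number of a turn by 30 degrees. A row lasts 1/12 s, in which the tool goes at most 41.7 mm and 7.16 degrees, less where a joint would pass 70% of its speed; a pose out of reach is approached as far as the arm can. A call with a number of a shift or a turn outside -1 to 1 is refused whole. A call with a gripper value outside its range is refused whole. The fingers move at their own pace and stop on an object; the grip force is fixed at half the most. Time passes only in rows, so rows that repeat a pose let the fingers close. It gives the time, the measured TCP pose, the force and the opening at its end, in the units of the state.
- read_state(): the state, without advancing time (a new reading comes with each control period).
- capture(name): name is "scene" or "side" or "wrist"; returns a dict with "frame" (384x512x3 uint8, blue, green, red), "camera_matrix" (3x3 intrinsics, pixels), "origin" and "orientation" of the camera in the world. Camera axes: x right, y down, z forward; pixel columns grow to the right and rows downward; lengths in m; the calibration is good to about 2 mm. A picture is of the moment at which its call begins. There is no depth.
- job_done(): hands the job in, once; it reports no verdict.
The state is a dict: "clock": time; "joint_positions": joint angles; "joint_velocities": joint speeds; "effort": joint torques, N m; "eef_pos": TCP position; "tool_rot": TCP orientation; "contact_force": force on the tool from outside, world axes, zero at the start; "ft_torque": the same for the moment, N m; "opening": finger opening in m.
Only numpy, scipy, OpenCV 4.12 (cv2) and the standard library are available. Lean on these libraries where they do the work, as an engineer would, in place of code of your own. Each camera call takes 0.05 s, during which the arm holds its last target.

## Task

The 96-well plate has only been started in the guide rails of the bench plate tilter. With the stage still lying flat, push the plate along the rails under their lips until it is fully home against the end stop; then lift the stage by its bow handle until the stage's pointer meets the index slider clamped on the quadrant scale, without swinging well past it. The stage has no catch and falls when let go, so finish while still gripping the handle and holding the pointer at the index, with the plate still home, the index slider where it was set and the things standing round left alone.

Things in the scene. Friction and masses are not known exactly. Their poses are not given: they have to be found in the camera images.
- tilt_stand: grey base plate of the plate tilter, 224 x 144 x 14 mm, fixed; origin at the centre of its underside on the worktop, x away from the robot along hinge and guide rails, y left towards the handle, z up; yaw varies by about 13 degrees. At its far end a white quadrant scale stands across it (face at x = +100 mm, up to 180 mm high), with ticks every 5 degrees from 0 (level) to 60, longer every 10.
- tilt_stage (a joint): angle of the hinged aluminium stage, rad: 0 = flat on its rests (start), grows as the handle side rises, end of travel 1.05. Nearly free hinge: let go, the stage (0.7 kg) drops. Flat, its top is 56 mm above the worktop, 200 x 114 mm, x = -105 to +95, y = -54 to +60 mm in the stand's frame.
- hinge_mid (a point): point of the hinge axis (which runs along the stand's x), 52 mm above the worktop, straight across from the middle of the handle; axes as the stand's.
- handle_mid (a point): middle of the grip of the bow handle on the stage's left (+y) edge: round steel bar 10 mm thick, 100 mm long along this frame's x, parallel to the hinge, 165 mm from hinge_mid, 52 mm above the worktop when flat, on an arm of the same bar at each end; 38 mm free between bar and stage, free worktop below. 2 to 4 N lift it; the round bar may turn between the finger pads. Moves with the stage.
- plate_seat (a point): point on the stage's top under the centre of the fully home plate; x along the rails away from the robot, y to the handle, z out of the stage. End stop's face at x = +64 mm. Rails at y = +-44.5 mm inside, 19.5 mm high, their lips 16.5 mm above the stage reach 5 mm inwards; rails start at x = -56 mm, flared lead-ins at -73 mm. Stage in front of them is bare. Moves with the stage.
- plate: white 96-well plate, 128 x 86 x 14 mm, 55 to 115 g, lying between the rails with its long side along them, 35 to 60 mm short of home; origin at the centre of its underside, x along its long side away from the robot, z up; its near end face is 64 mm before the origin. A push of 1 to 3 N slides it.
- pointer_tip (a point): tip of the stage's dark pointer, 134 mm from the hinge axis in the stage's mid-plane, just in front of the quadrant scale.
- index_mark (a point): tip of the index slider's dark nose, 134 mm from the hinge axis: pointer_tip comes to this very point when the stage stands at the set angle.
- index (a joint): angle at which the index slider (a small aluminium block, 15 mm, with a dark nose and a black thumbscrew) is clamped on the quadrant's rim, rad, 0 = level, measured as the stage's angle; set anywhere from 20 to 38 degrees. It is held by friction; do not push it.
- tube: 50 ml tube with screw cap standing upright, 36 mm across, 98 mm high, origin at the centre of its foot; leave alone.
- mug: enamel mug, 102 mm high, about 90 mm across, leave alone; origin under it, a little off its centre.
- tube_rack: tube rack with many holes, 84 x 128 x 28 mm, empty, leave alone; origin at the centre of its underside.
- tip_box: closed pipette-tip box, 95 x 127 x 90 mm, leave alone; origin at the centre of its underside.
- loose_pipette: pipette lying on the worktop near the robot, 240 x 55 x 32 mm, leave alone; origin at the centre of its underside.
- marker: pen lying on the worktop, 136 mm long, 14 mm thick, leave alone.

How it is judged:
On the way:
1. the plate is pushed fully home (within 2.5 mm of the end stop) while the stage lies flat (x of plate in the frame of plate_seat above -0.0025 m and value of joint tilt_stage below 0.04 rad), for 0.2 s.
At the end, for the whole second after the job is handed in: The fingers still hold the handle (over 1 N, hand within 60 mm of its bar's middle), the stage is at rest with its pointer within 6 mm (2.5 degrees) of the index, the plate is home (within 4 mm of the stop, not lifted), and the index has not moved by over 4 mm (distance between pointer_tip and index_mark below 0.006 m and velocity of joint tilt_stage between -0.05 and 0.05 rad/s and contact force between the fingers and tilt_stage above 1 N and x of plate in the frame of plate_seat above -0.004 m and z of plate in the frame of plate_seat below 0.004 m and distance of index_mark from where it was at the start of the episode below 0.004 m and distance between the grasp point and handle_mid below 0.06 m); the arm keeps its last pose, push and grip.
It fails at once if the stage is swung more than about 10 degrees past the index (z of pointer_tip in the frame of index_mark above 0.023 m).
It fails at once if the index slider is shifted (distance of index_mark from where it was at the start of the episode above 0.006 m).
It fails at once if a thing standing round the work is disturbed (distance of any of tube, mug, tube_rack, tip_box, loose_pipette from where it was at the start of the episode above 0.02 m or distance of marker from where it was at the start of the episode above 0.03 m).
It also fails if it takes over 42 s, if anything falls off the work surface, if the arm or the gripper's body presses on something with over 40 N, if the wrist force passes 120 N, or if a joint passes its speed limit or range.

## Working session

There is one attempt and no reset: what is moved stays moved. The work goes in short steps, Python scripts to look and compute and a tool call to move; the robot and the scene stay as the last step left them, time stands still between calls to the robot, and variables do not carry over. Pictures are saved under pics/ and viewed, and the job is handed in when it is done.

Besides the shell and the picture viewer there is one more tool, called after "Emit:" as name(argument=value, ...), one argument or row to a line, values as JSON. apply_moves: Moves the arm, as the interface text tells. Shifts and turns lie within -1 to 1; 1 stands for 30 cm of shift or 30 degrees of turn. Its arguments: {"type":"object","properties":{"slide":{"type":"array"},"delta_rot":{"type":"array"},"fingers":{"type":"array"}},"required":["slide","delta_rot","fingers"]}

```bash
mkdir -p pics; cat > h.py <<'E'
import numpy as np,cv2
from cell import read_state,capture,job_done
def snap(n,f):
    c=capture(n); cv2.imwrite('pics/'+f,c['frame']); np.savez('pics/'+f[:-4]+'.npz',**{k:np.array(v) for k,v in c.items()})
    return c
E
python3 - <<'E'
from h import *
print(read_state())
for n in ['scene','side','wrist']:
    c=snap(n,n+'0.png'); print(n,c['camera_matrix'],c['origin'],c['orientation'])
print(read_state()['clock'])
E
```

```text
{'clock': 0.0, 'joint_positions': array([-1.12662247,  0.33284509, -0.06466624,  1.46098314,  0.02157834,
        1.34992284, -0.08850299]), 'joint_velocities': array([-0.00036595,  0.00039253, -0.00032927, -0.00023707,  0.0009288 ,
       -0.00227616, -0.00123019]), 'effort': array([ 9.27599358e-04, -6.25458455e+01,  4.98419360e-02, -3.91602159e+01,
        1.63327163e-02,  1.00239660e-02, -6.05718151e-05]), 'eef_pos': array([0.28119675, 0.55800375, 0.40391243]), 'tool_rot': array([-3.14012992e+00,  6.11717431e-05,  2.67480106e+00]), 'contact_force': array([-0.23212228,  0.50089129,  0.84673185]), 'ft_torque': array([-0.07347241, -0.03026041,  0.04054946]), 'opening': 0.0854522880493792}
scene [[396.46301118   0.         254.77395218]
 [  0.         396.46301118 189.87781832]
 [  0.           0.           1.        ]] [ 0.22422276 -0.5809755   0.78331959] [-2.44067995 -0.01358712 -0.529677  ]
side [[447.67937186   0.         256.91771004]
 [  0.         447.67937186 202.21917263]
 [  0.           0.           1.        ]] [ 0.46112431 -1.11379169  0.80998826] [-2.18389157e+00 -7.87408472e-04 -6.09067066e-02]
wrist [[281.9517226    0.         256.00328455]
 [  0.         281.9517226  187.12407502]
 [  0.           0.           1.        ]] [0.21517984 0.59077269 0.37278551] [2.84786331e+00 2.19994426e-03 1.10277093e+00]
0.15
```

View pics/scene0.png

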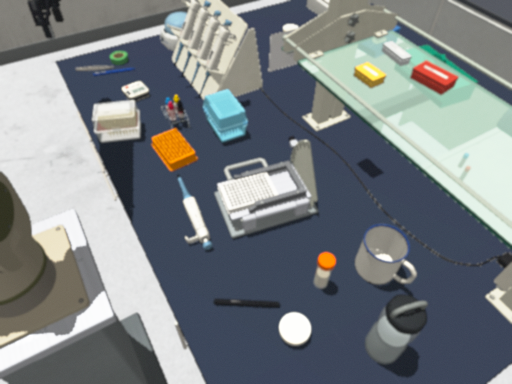

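View pics/side0.png

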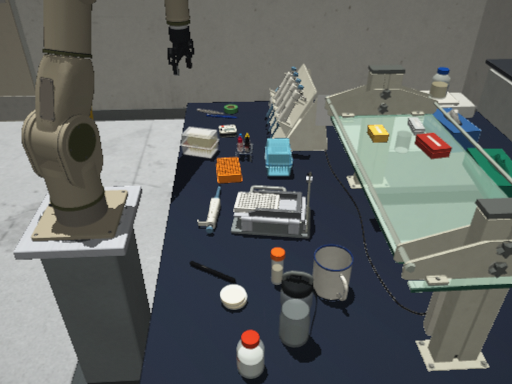

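View pics/wrist0.png

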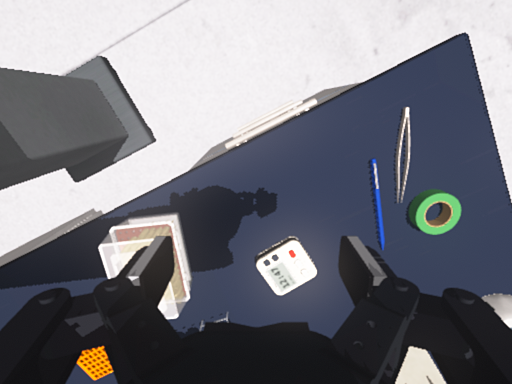

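```bash
python3 - <<'E'
import cv2
a=cv2.imread('pics/scene0.png')[130:245,195:335]; cv2.imwrite('pics/sc_z.png',cv2.resize(a,None,fx=5.5,fy=5.2,interpolation=cv2.INTER_CUBIC))
a=cv2.imread('pics/side0.png')[160:245,220:325]; cv2.imwrite('pics/si_z.png',cv2.resize(a,None,fx=7,fy=7,interpolation=cv2.INTER_CUBIC))
E
```

```text
(no output)
```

View pics/sc_z.png

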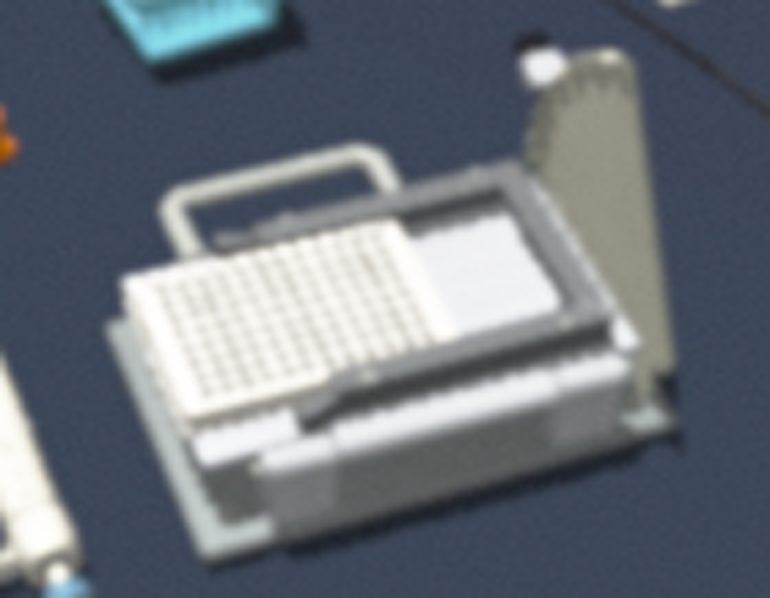

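View pics/si_z.png

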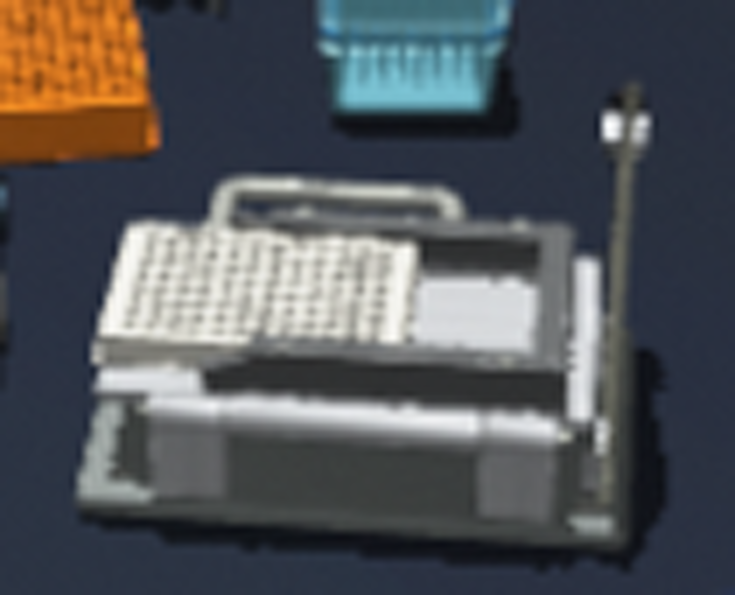

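```bash
cat >> h.py <<'E'
from scipy.spatial.transform import Rotation as R
from scipy.optimize import least_squares
def load(f):
    d=np.load('pics/'+f+'.npz'); return d
def proj(c,P):
    P=np.atleast_2d(P); Rc=R.from_euler('xyz',c['orientation']).as_matrix()
    q=(P-c['origin'])@Rc; q=q@np.array(c['camera_matrix']).T
    return q[:,:2]/q[:,2:]
def ray(c,uv):
    Rc=R.from_euler('xyz',c['orientation']).as_matrix()
    return Rc@(np.linalg.inv(c['camera_matrix'])@np.array([uv[0],uv[1],1.])), np.array(c['origin'])
def onz(c,uv,z):
    d,o=ray(c,uv); return o+d*(z-o[2])/d[2]
def T(p,L):
    L=np.atleast_2d(L); y=p[2]; c,s=np.cos(y),np.sin(y)
    return np.c_[p[0]+c*L[:,0]-s*L[:,1],p[1]+s*L[:,0]+c*L[:,1],L[:,2]]
E
python3 - <<'E'
from h import *
sc,si=load('scene0'),load('side0')
SC=lambda u,v:(195+u/5.5-.5+.09,130+v/5.2-.4); SI=lambda u,v:(220+u/7-.43,160+v/7-.43)
obs=[(sc,SC(212,548),(-.112,-.072,.014)),(sc,SC(108,322),(-.112,.072,.014)),(sc,SC(678,422),(.112,-.072,.014)),(sc,SC(205,462),(-.105,-.054,.048)),
(si,SI(80,498),(-.112,-.072,.014)),(si,SI(630,530),(.112,-.072,.014))]
f=lambda p:np.concatenate([proj(c,T(p,L))[0]-uv for c,uv,L in obs])
r=least_squares(f,[.6,0,0],loss='soft_l1'); print(r.x,np.round(r.fun.reshape(-1,2),1)); p=r.x
np.save('p.npy',p)
inv=lambda P:(np.round((R.from_euler('z',-p[2]).as_matrix()@(np.array(P)-[p[0],p[1],0]))*1000,1))
for n,c,uv,z in [('handle near',sc,SC(178,193),.052),('handle far',sc,SC(365,152),.052),('h near',si,SI(228,187),.052),('h far',si,SI(445,193),.052),
 ('platetop NL',sc,SC(125,278),.070),('platetop NR',sc,SC(190,415),.070),('platetop FR',sc,SC(448,338),.07),('si plate NL',si,SI(130,225),.07),('si plate NR',si,SI(97,342),.07),('si FR',si,SI(412,342),.07),
 ('endstop inner L',si,SI(538,240),.0755),('sc endstop inner',sc,SC(505,200),.0755),('scinner R',sc,SC(575,312),.0755)]:
    w=onz(c,uv,z); print(n,np.round(w,4),inv(w))
# slider by two rays
def tri(a,b):
    A=[];bb=[]
    for c,uv in (a,b):
        d,o=ray(c,uv); d/=np.linalg.norm(d); M=np.eye(3)-np.outer(d,d); A.append(M); bb.append(M@o)
    return np.linalg.lstsq(np.vstack(A),np.concatenate(bb),rcond=None)[0]
w=tri((sc,SC(543,68)),(si,SI(626,125))); L=inv(w);print('slider',w,L, np.degrees(np.arctan2(L[2]-52,L[1]+62)),np.hypot(L[2]-52,L[1]+62))
for n,uv,h in [('tube',(321,285),0),('pip end',(180,180),.02),('pip end2',(208,243),.02),('rack',(193,165),0),('tipbox corner',(222,142),0),('tipbox nl',(205,105),.09),('tip r',(247,128),.0)]:
    print(n,np.round(onz(sc,uv,h),3),inv(onz(sc,uv,h)))
E
```

```text
[ 0.56925471 -0.06626497 -0.16768585] [[-0.8  0.2]
 [-0.1 -1.1]
 [ 1.2 -2.1]
 [ 0.4  1.3]
 [-0.7 -0.3]
 [ 0.1  0.5]]
handle near [0.5222 0.0479 0.052 ] [-65.5 104.7  52. ]
handle far [0.6116 0.0293 0.052 ] [ 25.8 101.3  52. ]
h near [0.5177 0.0481 0.052 ] [-69.9 104.2  52. ]
h far [0.6131 0.0376 0.052 ] [ 25.9 109.7  52. ]
platetop NL [ 0.4699 -0.0038  0.07  ] [-108.4   45.    70. ]
platetop NR [ 0.4573 -0.0875  0.07  ] [-106.8  -39.6   70. ]
platetop FR [ 0.5726 -0.1034  0.07  ] [  9.5 -36.1  70. ]
si plate NL [ 0.4733 -0.0065  0.07  ] [-104.6   42.9   70. ]
si plate NR [ 0.4578 -0.0903  0.07  ] [-105.8  -42.3   70. ]
si FR [ 0.5844 -0.0979  0.07  ] [ 20.2 -28.7  70. ]
endstop inner L [ 0.6434 -0.0362  0.0755] [68.1 42.  75.5]
sc endstop inner [ 0.6372 -0.0483  0.0755] [64.  29.  75.5]
scinner R [ 0.625  -0.1211  0.0755] [ 64.2 -44.7  75.5]
slider [ 0.68042984 -0.01043818  0.11247337] [100.3  73.6 112.5] 24.044765406657984 148.48437628248973
tube [ 0.556 -0.318  0.   ] [  28.9 -250.5    0. ]
pip end [0.409 0.093 0.02 ] [-184.9  130.6   20. ]
pip end2 [ 0.387 -0.113  0.02 ] [-171.3  -76.9   20. ]
rack [0.466 0.144 0.   ] [-136.8  190.     0. ]
tipbox corner [0.577 0.186 0.   ] [-34.9 250.1   0. ]
tipbox nl [0.564 0.255 0.09 ] [-58.9 315.7  90. ]
tip r [0.669 0.204 0.   ] [ 53.4 282.7   0. ]
```

Emit:
apply_moves(
  slide=[
    [0.19,-0.66,0],
    [0.19,-0.66,0],
    [0.19,-0.66,0],
    [0.19,-0.66,0],
    [0.19,-0.66,0],
  ],
  delta_rot=[
    [0,0,0.19],
    [0,0,0.19],
    [0,0,0.19],
    [0,0,0.19],
    [0,0,0.19],
  ],
  fingers=[0,0,0,0,0],
)

```text
clock: 0.57
eef_pos: [0.3386, 0.3577, 0.4038]
tool_rot: [-3.14, -0.0, 2.774]
contact_force: [0.3, -0.9, 0.3]
opening: 0.0257
```

Emit:
apply_moves(
  slide=[
    [0.19,-0.68,0],
    [0.19,-0.68,0],
    [0.19,-0.68,0],
    [0.19,-0.68,0],
    [0.19,-0.68,0],
  ],
  delta_rot=[
    [0,0,0.36],
    [0,0,0.36],
    [0,0,0.36],
    [0,0,0.36],
    [0,0,0.36],
  ],
  fingers=[0,0,0,0,0],
)

```text
clock: 0.98
eef_pos: [0.3932, 0.1597, 0.4038]
tool_rot: [-3.141, -0.0, 2.962]
contact_force: [1.0, 0.4, -0.0]
opening: 0.0
```

Emit:
apply_moves(
  slide=[
    [0.17,-0.65,0],
    [0.17,-0.7,0],
    [0.17,-0.7,0],
    [0.17,-0.7,0],
    [0.17,-0.7,0],
  ],
  delta_rot=[
    [0,0,0],
    [0,0,0],
    [0,0,0],
    [0,0,0],
    [0,0,0],
  ],
  fingers=[0,0,0,0,0],
)

```text
clock: 1.4
eef_pos: [0.4417, -0.0429, 0.4039]
tool_rot: [-3.141, 0.0, 2.962]
contact_force: [0.5, 0.1, 0.0]
opening: 0.0002
```

```bash
python3 - <<'E'
from h import *
c=snap('wrist','w1.png'); s=read_state(); print(s['clock'],s['eef_pos'],s['tool_rot'],s['joint_positions'])
cv2.imwrite('pics/w1z.png',cv2.resize(c['frame'],None,fx=1.56,fy=1.56,interpolation=cv2.INTER_CUBIC))
E
```

```text
1.45 [ 0.44248832 -0.05061161  0.40423087] [-3.13908964e+00  1.93268582e-03  2.95439928e+00] [-0.52143816 -0.10699998  0.50313874  1.93153861  0.05637834  1.30290673
  1.34801698]
```

View pics/w1z.png

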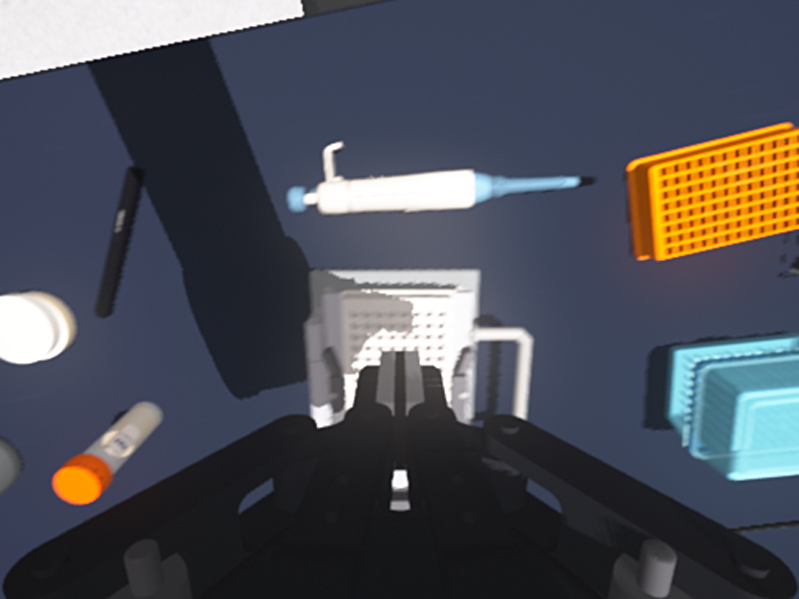

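```bash
python3 - <<'E'
from h import *
sc,si,w=load('scene0'),load('side0'),load('w1')
SC=lambda u,v:(195+u/5.5-.5+.09,130+v/5.2-.4); SI=lambda u,v:(220+u/7-.43,160+v/7-.43); W=lambda u,v:(u/1.56-.2,v/1.56-.2)
obs=[(sc,SC(212,548),(-.112,-.072,.014)),(sc,SC(108,322),(-.112,.072,.014)),(sc,SC(678,422),(.112,-.072,.014)),(sc,SC(205,462),(-.105,-.054,.048)),
(si,SI(80,498),(-.112,-.072,.014)),(si,SI(630,530),(.112,-.072,.014)),
(w,W(310,271),(-.112,-.072,.014)),(w,W(480,270),(-.112,.072,.014))]
f=lambda p:np.concatenate([proj(c,T(p,L))[0]-uv for c,uv,L in obs])
r=least_squares(f,[.6,0,0],loss='soft_l1'); print(r.x,np.round(r.fun.reshape(-1,2),1)); p=r.x
np.save('p.npy',p)
inv=lambda P:(np.round((R.from_euler('z',-p[2]).as_matrix()@(np.array(P)-[p[0],p[1],0]))*1000,1))
for n,c,uv,z in [('base',w,W(310,271),.014),('base',w,W(480,270),.014),('handle near',w,W(525,334),.052),('handle',w,W(524,400),.052),('plate NL',w,W(449,290),.070),('plate NR',w,W(340,290),.07),('sc h near',sc,SC(178,193),.052),('handle far',sc,SC(365,152),.052)]:
    q=onz(c,uv,z); print(n,np.round(q,4),inv(q))
im=cv2.imread('pics/w1.png')[160:290,180:360]; cv2.imwrite('pics/w1zz.png',cv2.resize(im,None,fx=4.4,fy=4.4,interpolation=cv2.INTER_CUBIC))
def draw(fn,c,out,box,s):
    a=cv2.imread(fn); x0,y0,x1,y1=box; a=cv2.resize(a[y0:y1,x0:x1],None,fx=s,fy=s,interpolation=cv2.INTER_CUBIC)
    def pl(L,col):
        q=((proj(c,T(p,np.array(L)))+.5-[x0,y0])*s).astype(int); cv2.polylines(a,[q.reshape(-1,1,2)],False,col,1)
    for z in (0,.014): pl([(sx*.112,sy*.072,z) for sx,sy in [(-1,-1),(-1,1),(1,1),(1,-1),(-1,-1)]],(0,0,255))
    pl([(-.105,-.054,.056),(-.105,.06,.056),(.095,.06,.056),(.095,-.054,.056),(-.105,-.054,.056)],(0,255,0))
    pl([(-.071,.06,.052),(-.071,.103,.052),(.029,.103,.052),(.029,.06,.052)],(255,0,255))
    pl([(.066,-.0445,.0755),(.066,.0445,.0755)],(255,255,0))
    pl([(-.106,-.043,.07),(-.106,.043,.07),(.022,.043,.07),(.022,-.043,.07),(-.106,-.043,.07)],(255,0,0))
    for d in range(0,61,5):
        t=np.radians(d); pl([(.1,-.062+.13*np.cos(t),.052+.13*np.sin(t)),(.1,-.062+.14*np.cos(t),.052+.14*np.sin(t))],(0,0,255))
    cv2.imwrite(out,a)
draw('pics/scene0.png',sc,'pics/d_sc.png',(195,130,335,245),5)
draw('pics/side0.png',si,'pics/d_si.png',(220,160,325,245),7)
E
```

```text
[ 0.5674589  -0.06852372 -0.16525335] [[-0.9  1.3]
 [-0.4 -0.1]
 [ 1.2 -1.3]
 [ 0.2  2.4]
 [-1.3  0.3]
 [-0.4  1. ]
 [ 0.1  1. ]
 [ 1.   0.1]]
base [ 0.4438 -0.1209  0.014 ] [-113.3  -72.    14. ]
base [0.4685 0.0196 0.014 ] [-112.1   70.7   14. ]
handle near [0.5156 0.0425 0.052 ] [-69.4 101.   52. ]
handle [0.5737 0.0359 0.052 ] [-11.  104.1  52. ]
plate NL [ 0.4637 -0.0119  0.07  ] [-111.7   38.8   70. ]
plate NR [ 0.4497 -0.0889  0.07  ] [-112.8  -39.5   70. ]
sc h near [0.5222 0.0479 0.052 ] [-63.8 107.4  52. ]
handle far [0.6116 0.0293 0.052 ] [ 27.4 103.8  52. ]
```

View pics/d_sc.png

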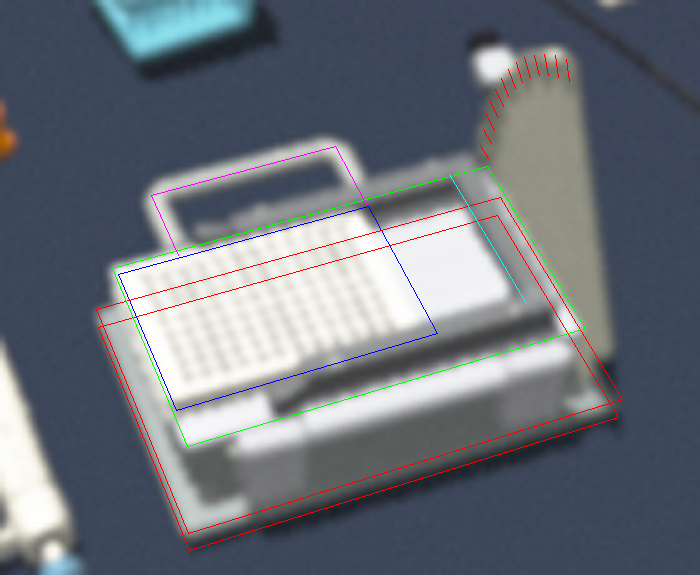

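View pics/d_si.png

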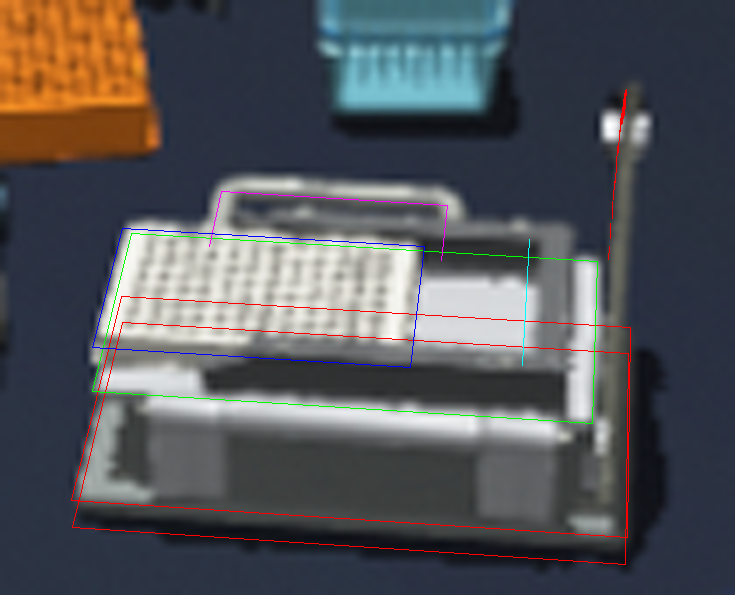

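View pics/w1zz.png

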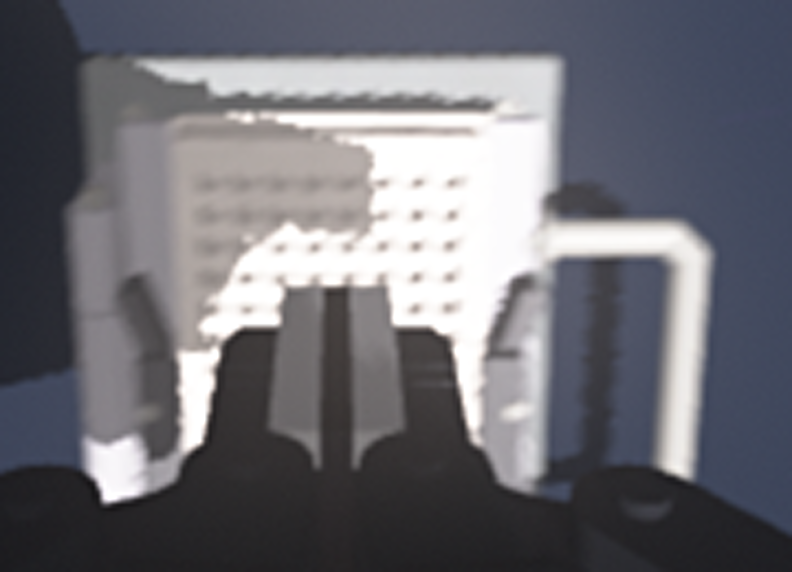

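Emit:
apply_moves(
  slide=[
    [-0.01,0.015,-0.13],
    [-0.015,0.017,-0.26],
    [-0.015,0.017,-0.39],
    [-0.015,0.017,-0.5],
    [-0.015,0.017,-0.5],
  ],
  delta_rot=[
    [0,0,0.03],
    [0,0,0.06],
    [0,0,0.06],
    [0,0,0.06],
    [0,0,0.06],
  ],
  fingers=[0,0,0,0,0],
)

```text
clock: 1.87
eef_pos: [0.4354, -0.0454, 0.2491]
tool_rot: [-3.136, -0.007, 2.986]
contact_force: [-0.5, -0.3, -0.3]
opening: -0.0002
```

```bash
cat > look.py <<'E'
import sys
from h import *
n,f=sys.argv[1:3]; x0,y0,x1,y1=map(int,sys.argv[3:7]); s=float(sys.argv[7])
c=snap(n,f+'.png'); cv2.imwrite('pics/'+f+'z.png',cv2.resize(c['frame'][y0:y1,x0:x1],None,fx=s,fy=s,interpolation=cv2.INTER_CUBIC))
s=read_state(); print(s['clock'],s['eef_pos'],s['tool_rot'],s['contact_force'],s['opening'],s['joint_positions'].round(2))
E
python3 look.py side s1 210 130 325 245 6
```

```text
1.9167 [ 0.43669793 -0.04551629  0.25225485] [-3.13658416 -0.00381996  2.98547411] [ 0.52834731 -0.78100098  0.95173921] 0.00010831455916889365 [-0.51  0.07  0.53  2.13 -0.04  0.96  1.46]
```

View pics/s1z.png

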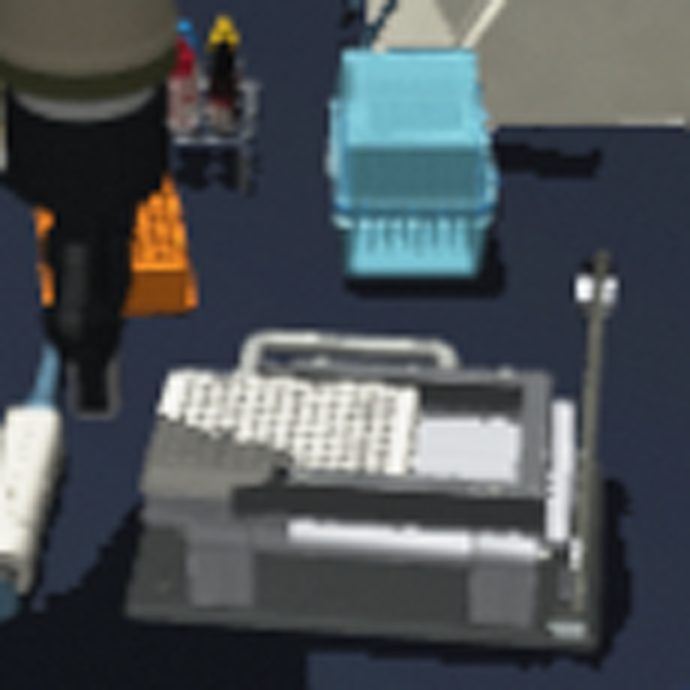

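```bash
python3 - <<'E'
from h import *
c=load('s1')
for P in [(.4367,-.0455,.079),(.4477,-.0475,.079),(.4367,-.0455,.092)]: print((proj(c,P)[0]+.5-[210,130])*6)
E
```

```text
[ 97.35802173 405.31376705]
[120.31010566 406.8918146 ]
[ 96.28914623 382.89042646]
```

Emit:
apply_moves(
  slide=[
    [0,0,-0.03],
    [0,0,-0.055],
    [0.015,-0.002,-0.058],
    [0.03,-0.004,-0.058],
    [0.03,-0.004,-0.058],
  ],
  delta_rot=[
    [0,0,0],
    [0,0,0],
    [0,0,0],
    [0,0,0],
    [0,0,0],
  ],
  fingers=[0,0,0,0,0],
)

```text
clock: 2.33
eef_pos: [0.447, -0.0467, 0.2359]
tool_rot: [-3.137, -0.002, 2.986]
contact_force: [-0.5, 0.0, -0.4]
opening: 0.0001
```

```bash
python3 look.py side s2 210 150 325 245 6
```

```text
2.3833 [ 0.44661478 -0.04676703  0.23567931] [-3.13680437e+00 -2.22590287e-03  2.98548660e+00] [ 0.00579101 -0.25615304  0.50682998] 4.529952918841731e-05 [-0.5   0.13  0.53  2.12 -0.08  0.92  1.49]
```

View pics/s2z.png

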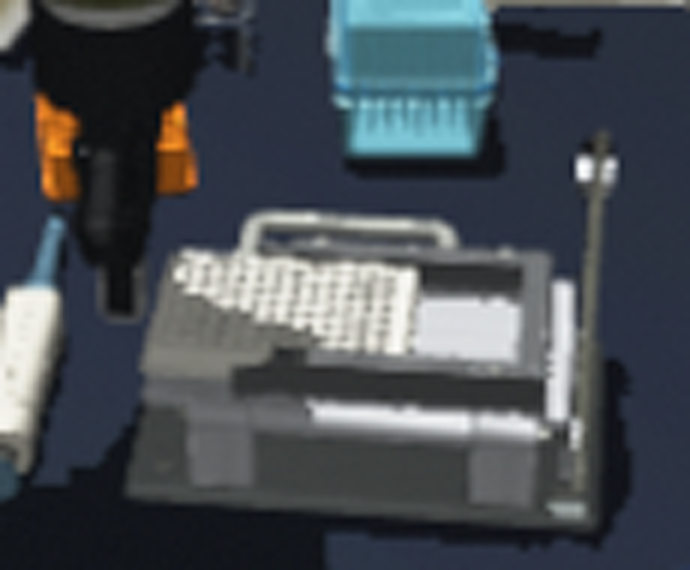

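Emit:
apply_moves(
  slide=[
    [0.03,-0.005,0],
    [0.06,-0.01,0],
    [0.09,-0.0145,0],
    [0.115,-0.0185,0],
    [0.12,-0.019,0],
  ],
  delta_rot=[
    [0,0,0],
    [0,0,0],
    [0,0,0],
    [0,0,0],
    [0,0,0],
  ],
  fingers=[0,0,0,0,0],
)

```text
clock: 2.8
eef_pos: [0.4841, -0.0526, 0.2358]
tool_rot: [-3.136, -0.001, 2.985]
contact_force: [-0.5, -0.3, -0.5]
opening: 0.0
```

```bash
python3 look.py side s3 210 150 325 245 6
```

```text
2.85 [ 0.48363954 -0.05262714  0.23563424] [-3.13616146e+00 -1.87743913e-03  2.98529583e+00] [-0.51692505 -0.66028768 -0.09554148] 0.00012583855595381074 [-0.47  0.22  0.53  2.03 -0.13  0.93  1.55]
```

View pics/s3z.png

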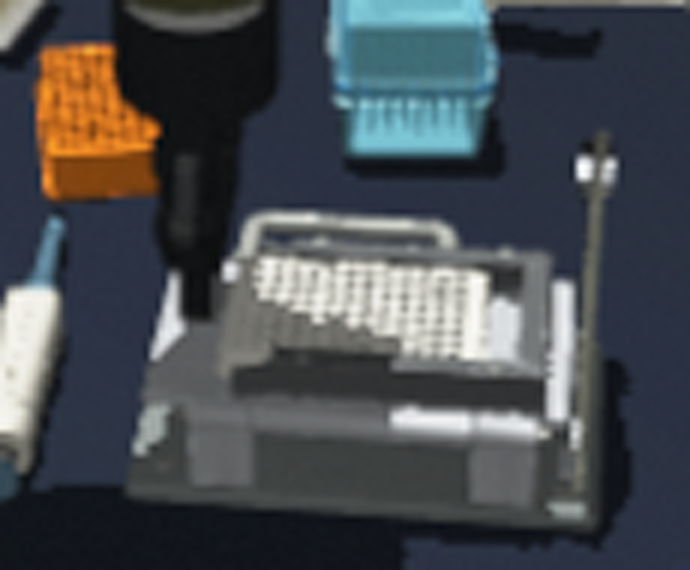

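Emit:
apply_moves(
  slide=[
    [0.012,-0.002,0],
    [0.024,-0.004,0],
    [0.032,-0.005,0],
    [0.038,-0.006,0],
    [0.038,-0.006,0],
  ],
  delta_rot=[
    [0,0,0],
    [0,0,0],
    [0,0,0],
    [0,0,0],
    [0,0,0],
  ],
  fingers=[0,0,0,0,0],
)

```text
clock: 3.27
eef_pos: [0.4953, -0.0545, 0.2356]
tool_rot: [-3.136, -0.002, 2.985]
contact_force: [-0.7, 1.2, -0.4]
opening: -0.0001
```

Emit:
apply_moves(
  slide=[
    [0.004,-0.0006,0],
    [0.008,-0.0013,0],
    [0.008,-0.0013,0],
  ],
  delta_rot=[
    [0,0,0],
    [0,0,0],
    [0,0,0],
  ],
  fingers=[0,0,0],
)

```text
clock: 3.52
eef_pos: [0.4978, -0.0549, 0.2357]
tool_rot: [-3.136, -0.001, 2.985]
contact_force: [0.8, -0.8, 0.3]
opening: 0.0002
```

```bash
python3 look.py side s4 210 150 325 245 6
```

```text
3.5667 [ 0.4977734  -0.05484847  0.23570885] [-3.13620185e+00 -1.43722979e-03  2.98524929e+00] [ 0.13198393  0.3725936  -0.18239595] -7.009988128114376e-05 [-0.46  0.25  0.53  1.99 -0.15  0.94  1.56]
```

View pics/s4z.png

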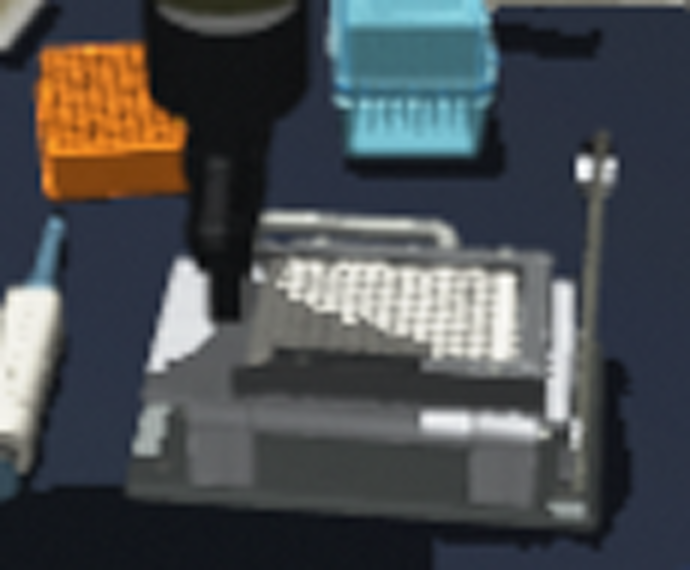

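Nearly home; the plate's far end is near the stop (519,300). Pushing on in small steps until the force rises.

Emit:
apply_moves(
  slide=[
    [0.003,-0.0005,0],
    [0.006,-0.001,0],
    [0.006,-0.001,0],
  ],
  delta_rot=[
    [0,0,0],
    [0,0,0],
    [0,0,0],
  ],
  fingers=[0,0,0],
)

```text
clock: 3.82
eef_pos: [0.4997, -0.0552, 0.2357]
tool_rot: [-3.136, -0.001, 2.985]
contact_force: [0.2, 0.4, 0.7]
opening: 0.0002
```

Emit:
apply_moves(
  slide=[
    [0.004,-0.0006,0],
    [0.006,-0.001,0],
    [0.006,-0.001,0],
  ],
  delta_rot=[
    [0,0,0],
    [0,0,0],
    [0,0,0],
  ],
  fingers=[0,0,0],
)

```text
clock: 4.07
eef_pos: [0.5016, -0.0555, 0.2357]
tool_rot: [-3.136, -0.001, 2.985]
contact_force: [0.1, -0.7, -0.3]
opening: 0.0001
```

Emit:
apply_moves(
  slide=[
    [0.004,-0.0006,0],
    [0.006,-0.001,0],
    [0.006,-0.001,0],
  ],
  delta_rot=[
    [0,0,0],
    [0,0,0],
    [0,0,0],
  ],
  fingers=[0,0,0],
)

```text
clock: 4.32
eef_pos: [0.5036, -0.0558, 0.2357]
tool_rot: [-3.136, -0.001, 2.985]
contact_force: [-0.5, -0.5, 0.5]
opening: 0.0002
```

```bash
python3 look.py side s5 210 150 325 245 6;python3 look.py scene sc5 195 130 335 245 5
```

```text
4.3667 [ 0.50354902 -0.05578307  0.23573461] [-3.13605610e+00 -1.06266789e-03  2.98528874e+00] [ 0.18158973 -0.68239372 -0.14025278] 0.00012115278807056113 [-0.45  0.26  0.53  1.98 -0.16  0.94  1.57]
4.4167 [ 0.50351185 -0.05578998  0.23577368] [-3.13610255e+00 -9.91450700e-04  2.98524652e+00] [-0.61877901  0.83041622  0.05280349] 0.00023825082034919094 [-0.45  0.26  0.53  1.98 -0.16  0.94  1.57]
```

View pics/s5z.png

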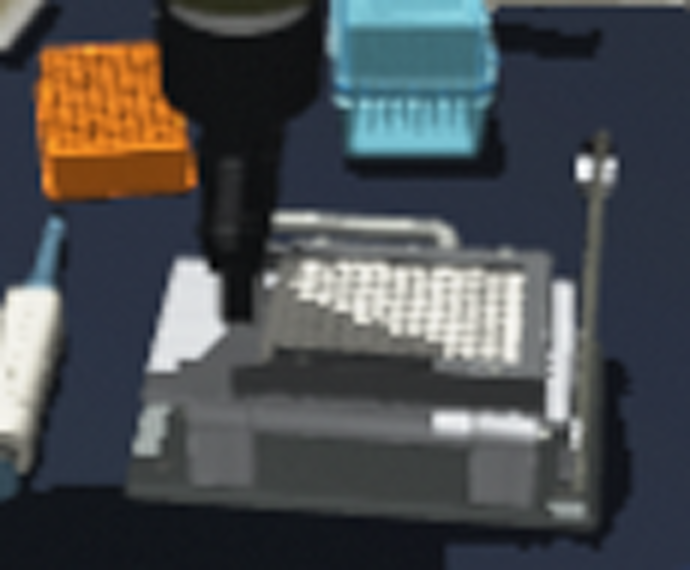

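View pics/sc5z.png

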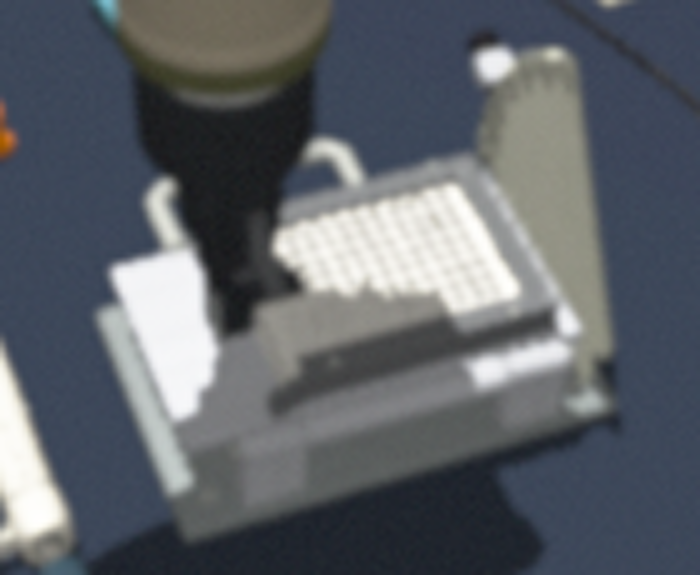

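Emit:
apply_moves(
  slide=[
    [0.003,-0.0005,0],
    [0.005,-0.0008,0],
    [0.005,-0.0008,0],
  ],
  delta_rot=[
    [0,0,0],
    [0,0,0],
    [0,0,0],
  ],
  fingers=[0,0,0],
)

```text
clock: 4.67
eef_pos: [0.5044, -0.0559, 0.2355]
tool_rot: [-3.136, -0.004, 2.985]
contact_force: [-4.8, 1.5, 5.2]
opening: 0.0001
```

Emit:
apply_moves(
  slide=[
    [0.003,-0.0005,0],
    [0.005,-0.0008,0],
    [0.005,-0.0008,0],
  ],
  delta_rot=[
    [0,0,0],
    [0,0,0],
    [0,0,0],
  ],
  fingers=[0,0,0],
)

```text
clock: 4.92
eef_pos: [0.505, -0.0561, 0.2351]
tool_rot: [-3.136, -0.007, 2.985]
contact_force: [-7.3, 1.6, 6.0]
opening: -0.0002
```

```bash
python3 look.py side s6 210 150 325 245 6
```

```text
4.9667 [ 0.50501336 -0.05606582  0.23514303] [-3.13621036 -0.00698322  2.98525865] [-8.37722953  1.96461598  6.07819898] 3.5291635345166334e-05 [-0.45  0.27  0.53  1.97 -0.16  0.95  1.57]
```

View pics/s6z.png

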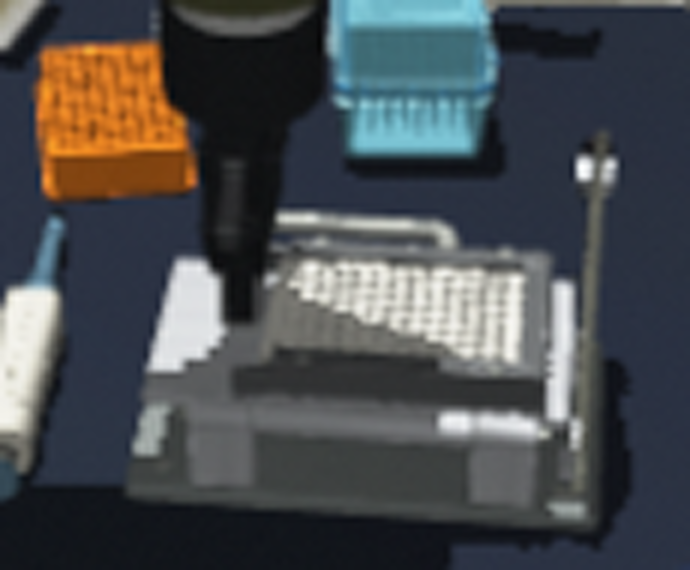

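```bash
python3 look.py scene sc6 195 130 335 245 5; python3 - <<'E'
import cv2,numpy as np
r=[]
for f in ['s4','s5','s6']:
    a=cv2.imread(f'pics/{f}.png')[185:215,240:312]; r.append(cv2.resize(cv2.convertScaleAbs(a,alpha=1.2,beta=20),None,fx=11,fy=6.5,interpolation=cv2.INTER_NEAREST))
cv2.imwrite('pics/cmp.png',np.vstack(r))
for f in ['s3','s4','s5','s6']:
    a=cv2.imread(f'pics/{f}.png').astype(int).sum(2)
    for row in (198,202): print(f,row,a[row,284:304])
a=cv2.imread('pics/sc5.png')[180:205,235:310];b=cv2.imread('pics/sc6.png')[180:205,235:310]
E
```

```text
5.0167 [ 0.50500685 -0.05606818  0.23515609] [-3.13628609 -0.00693144  2.98519333] [-7.16154097  1.14147563  4.67002087] -5.2386133884929045e-05 [-0.45  0.27  0.53  1.97 -0.16  0.95  1.57]
s3 198 [577 597 481 530 693 727 661 396 209 212 209 209 242 325 347 354 357 299
 554 672]
s3 202 [675 676 576 643 716 731 642 615 671 661 662 665 555 393 358 356 370 305
 549 673]
s4 198 [649 516 573 512 397 588 627 500 556 699 730 599 312 321 348 351 360 299
 553 670]
s4 202 [676 602 660 587 522 678 625 490 640 719 732 594 395 391 358 358 374 304
 549 670]
s5 198 [513 623 619 516 564 524 411 589 609 509 615 710 610 382 348 351 358 296
 553 672]
s5 202 [601 675 603 535 660 597 488 666 627 479 631 719 611 373 359 355 373 306
 550 670]
s6 198 [477 580 611 518 584 578 458 590 609 506 562 697 610 381 347 351 358 298
 551 671]
s6 202 [598 687 618 520 671 632 490 616 615 506 624 717 611 370 358 355 373 303
 548 670]
```

View pics/cmp.png

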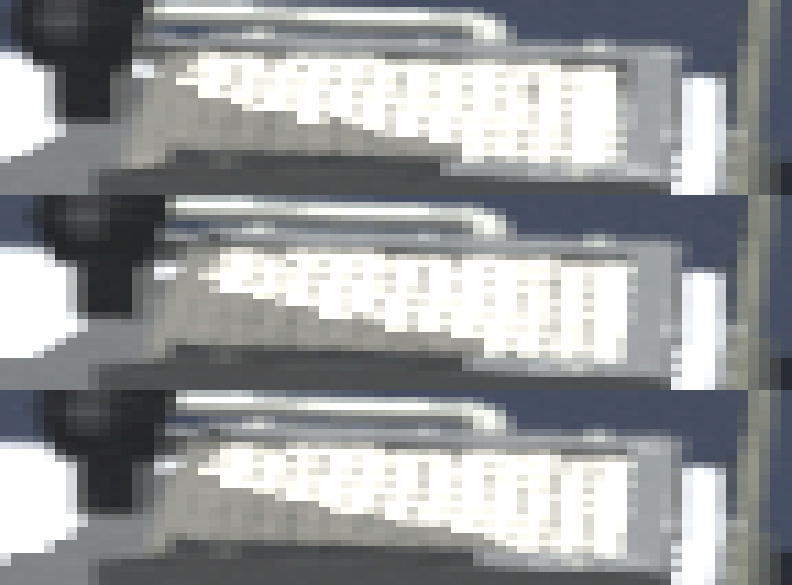

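View pics/sc6z.png

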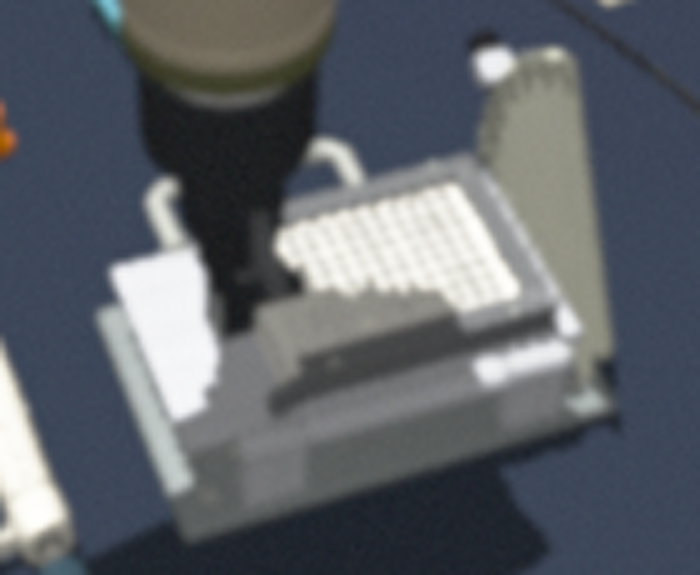

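Emit:
apply_moves(
  slide=[
    [-0.04,0.006,0],
    [-0.04,0.02,0.12],
    [0.0,0.1,0.22],
    [0.1,0.2,0.26],
    [0.2,0.3,0.27],
  ],
  delta_rot=[
    [0,0,0],
    [0,0,0],
    [0,0,0],
    [0,0,0],
    [0,0,0],
  ],
  fingers=[0,0,0,0.45,0.45],
)

```text
clock: 5.43
eef_pos: [0.564, 0.0321, 0.3196]
tool_rot: [-3.14, -0.002, 2.984]
contact_force: [1.2, -0.7, 1.4]
opening: 0.0234
```

```bash
python3 - <<'E'
from h import *
s=read_state(); print(s['clock'],s['eef_pos'],s['tool_rot'],s['opening'])
print((np.array([.566,.040,.30])-s['eef_pos'])/.3)
E
```

```text
5.4333 [0.56399146 0.03208645 0.31958595] [-3.13950912e+00 -1.83419361e-03  2.98368554e+00] 0.023388702952115696
[ 0.00669515  0.02637851 -0.0652865 ]
```

Emit:
apply_moves(
  slide=[
    [0.007,0.027,-0.06],
    [0.007,0.027,-0.1],
    [0.007,0.027,-0.1],
  ],
  delta_rot=[
    [0,0,0],
    [0,0,0],
    [0,0,0],
  ],
  fingers=[0.45,0.45,0.45],
)

```text
clock: 5.68
eef_pos: [0.5654, 0.0407, 0.2871]
tool_rot: [-3.138, -0.005, 2.985]
contact_force: [-1.2, -0.9, -0.1]
opening: 0.0384
```

```bash
python3 look.py wrist w3 130 80 390 275 3; python3 look.py scene sc7 195 100 335 215 5.5
```

```text
5.7333 [0.56544969 0.03964041 0.28826811] [-3.13779323 -0.00449231  2.98329842] [-0.73941131 -0.61719285  0.11550091] 0.03852829028184381 [-0.56  0.32  0.49  1.78 -0.16  1.09  1.39]
5.7833 [0.5656539  0.03905696 0.28927096] [-3.13838438e+00 -3.08838820e-03  2.98229827e+00] [-0.32432422 -0.46202007 -0.73371776] 0.038558723144000884 [-0.56  0.32  0.49  1.78 -0.16  1.09  1.39]
```

View pics/w3z.png

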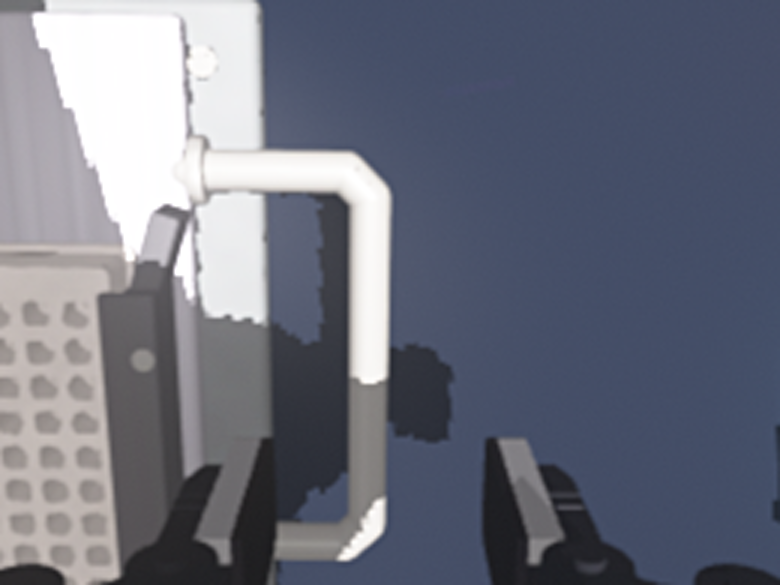

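View pics/sc7z.png

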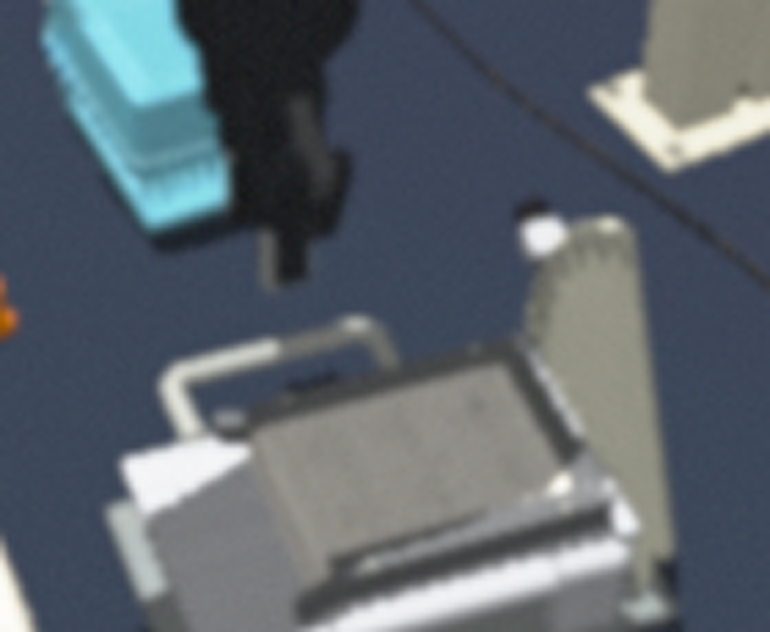

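```bash
python3 - <<'E'
from h import *
w=load('w3'); s=read_state()
f=lambda u,v:(130+u/3-.33,80+v/3-.33)
a=onz(w,f(370,172),.052); b=onz(w,f(366,540),.052); m=(a+b)/2
print(a,b,np.linalg.norm(a-b),m,'yaw',np.degrees(np.arctan2(*(b-a)[[1,0]])))
yaw=s['tool_rot'][2]; Rt=R.from_euler('xyz',s['tool_rot']).as_matrix()
print('tool x deg',np.degrees(np.arctan2(-Rt[1,0],-Rt[0,0])))
g=s['eef_pos']+Rt@[0,0,.155]; print('grasp',g, 'delta',(m-g),(m-g)/.3)
E
```

```text
[0.514505  0.0449411 0.052    ] [0.6124697  0.02794171 0.052     ] 0.09942868282249474 [0.56348735 0.03644141 0.052     ] yaw -9.84426173451571
tool x deg -9.126896074465883
grasp [0.56510238 0.0386419  0.13427249] delta [-0.00161503 -0.0022005  -0.08227249] [-0.00538345 -0.00733499 -0.27424165]
```

Emit:
apply_moves(
  slide=[
    [-0.005,-0.008,-0.05],
    [-0.005,-0.008,-0.15],
    [-0.005,-0.008,-0.25],
    [-0.005,-0.008,-0.275],
    [-0.005,-0.008,-0.275],
  ],
  delta_rot=[
    [0,0,-0.024],
    [0,0,-0.024],
    [0,0,-0.024],
    [0,0,-0.024],
    [0,0,-0.024],
  ],
  fingers=[0.45,0.45,0.45,0.45,0.45],
)

```text
clock: 6.2
eef_pos: [0.5633, 0.0357, 0.2057]
tool_rot: [-3.137, -0.006, 2.968]
contact_force: [-0.0, 0.5, 0.3]
opening: 0.0386
```

```bash
python3 look.py wrist w4 130 80 390 275 3; python3 look.py side s7 210 150 325 245 6
```

```text
6.25 [0.56410499 0.03587853 0.20734072] [-3.13783199 -0.00371515  2.96854749] [0.47504931 0.17004061 1.34457842] 0.038419035757820866 [-0.53  0.42  0.46  1.84 -0.23  0.93  1.43]
6.3 [0.56467435 0.03605988 0.20836813] [-3.13874731e+00 -1.71874305e-03  2.96875918e+00] [-0.46211904  0.01066777 -0.78929542] 0.03863906845491829 [-0.53  0.42  0.46  1.84 -0.23  0.93  1.43]
```

View pics/w4z.png

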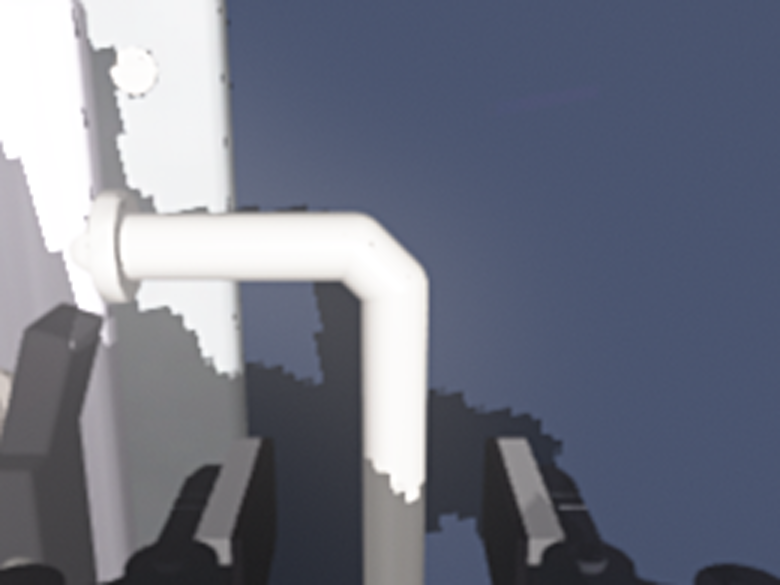

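View pics/s7z.png

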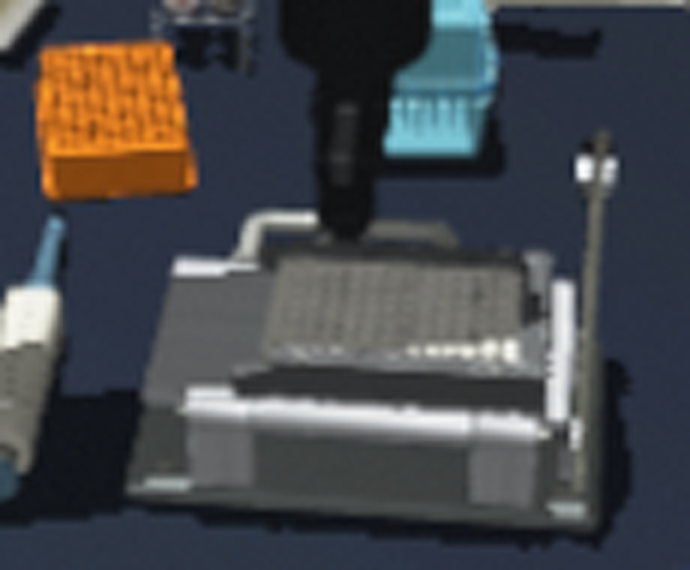

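Emit:
apply_moves(
  slide=[
    [0,0.005,-0.007],
    [0,0.005,-0.007],
    [0,0.005,-0.007],
    [0,0.005,-0.007],
    [0,0.005,-0.007],
  ],
  delta_rot=[
    [0,0,0],
    [0,0,0],
    [0,0,0],
    [0,0,0],
    [0,0,0],
  ],
  fingers=[0.45,0,0,0,0],
)

```text
clock: 6.72
eef_pos: [0.5651, 0.0374, 0.2074]
tool_rot: [-3.139, -0.0, 2.969]
contact_force: [-3.0, -1.4, 7.7]
opening: 0.0081
```

Emit:
apply_moves(
  slide=[
    [0,0,0],
    [0,0,0],
    [0,0,0],
  ],
  delta_rot=[
    [0,0,0],
    [0,0,0],
    [0,0,0],
  ],
  fingers=[0,0,0],
)

```text
clock: 6.97
eef_pos: [0.5651, 0.0374, 0.2075]
tool_rot: [-3.139, -0.0, 2.969]
contact_force: [-0.3, -0.9, 0.0]
opening: 0.0079
```

```bash
python3 look.py wrist w5 130 80 390 275 3
```

```text
7.0167 [0.56505356 0.0374044  0.2074973 ] [-3.13921995e+00 -4.38696562e-04  2.96878778e+00] [-0.12771134  0.12371757  0.67385996] 0.007567202091366123 [-0.53  0.43  0.46  1.84 -0.23  0.93  1.43]
```

View pics/w5z.png

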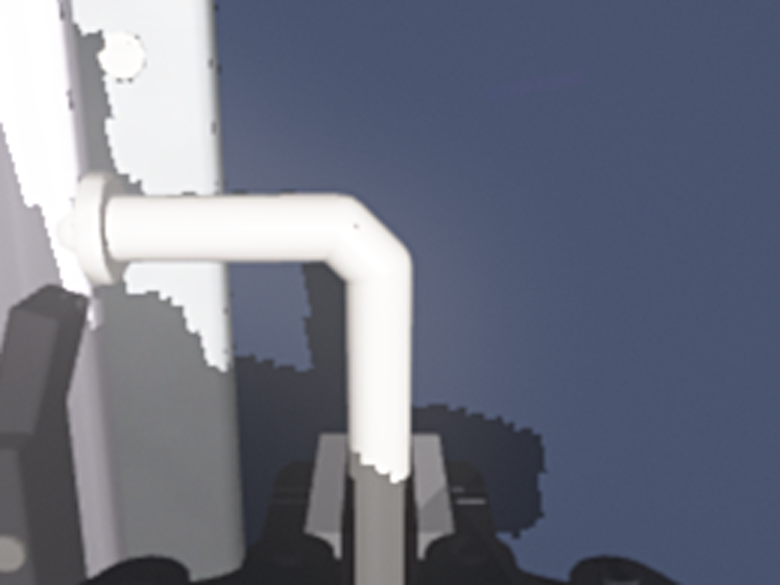

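```bash
cat > arc.py <<'E'
import sys
from h import *
yaw=np.radians(-9.84); ax=np.array([np.cos(yaw),np.sin(yaw),0]); yd=np.array([-np.sin(yaw),np.cos(yaw),0])
s=read_state(); Rt=R.from_euler('xyz',s['tool_rot']).as_matrix(); g=s['eef_pos']+Rt@[0,0,.155]
hm=np.array([.5651,.0374,.052])-.165*yd
th=np.degrees(np.arctan2(g[2]-.052,(g-hm)@yd)); print('grasp angle',th,'r',np.hypot(g[2]-.052,(g-hm)@yd), 'tilt tool', np.degrees(np.arcsin(-Rt[:,2]@yd*-1)), s['clock'],s['contact_force'])
for d in map(float,sys.argv[1:]):
    r=R.from_rotvec(np.radians(d)*ax).as_matrix(); D=hm+r@(s['eef_pos']-hm)-s['eef_pos']
    print(d,(D/.3).round(4),(d/30*ax).round(4))
E
python3 arc.py 3 7 11 15 18
```

```text
grasp angle 0.17323345685068695 r 0.16462945778475443 tilt tool -0.13591933614913096 7.0167 [-0.12771134  0.12371757  0.67385996]
3.0 [-0.0048 -0.0275  0.0281] [ 0.0985 -0.0171  0.    ]
7.0 [-0.0115 -0.0663  0.0632] [ 0.2299 -0.0399  0.    ]
11.0 [-0.0186 -0.1074  0.0954] [ 0.3613 -0.0627  0.    ]
15.0 [-0.0261 -0.1506  0.1247] [ 0.4926 -0.0854  0.    ]
18.0 [-0.032  -0.1843  0.1446] [ 0.5912 -0.1025  0.    ]
```

Emit:
apply_moves(
  slide=[
    [-0.005,-0.0275,0.028],
    [-0.0115,-0.066,0.063],
    [-0.0185,-0.1075,0.0955],
    [-0.026,-0.1505,0.1245],
    [-0.032,-0.1845,0.1445],
  ],
  delta_rot=[
    [0.0985,-0.017,0],
    [0.23,-0.04,0],
    [0.361,-0.063,0],
    [0.4925,-0.0855,0],
    [0.591,-0.1025,0],
  ],
  fingers=[0,0,0,0,0],
)

```text
clock: 7.43
eef_pos: [0.5552, -0.0187, 0.2515]
tool_rot: [2.826, -0.0, 2.969]
contact_force: [-1.0, 1.0, -2.9]
opening: 0.0077
```

```bash
python3 arc.py 2 4; python3 look.py scene sc8 195 100 335 215 5.5;  python3 look.py side s8 210 140 325 245 6
```

```text
grasp angle 18.48195118359094 r 0.16469935944440747 tilt tool 18.105723587960718 7.4333 [-1.01519279  0.97696418 -2.86569878]
2.0 [-0.004  -0.0231  0.0122] [ 0.0657 -0.0114  0.    ]
4.0 [-0.0081 -0.0466  0.0235] [ 0.1314 -0.0228  0.    ]
7.4833 [ 0.55498332 -0.01995042  0.25254093] [ 2.82074908e+00 -6.25309333e-04  2.96671642e+00] [-1.86039438  8.44534431  0.67299405] 0.007414807992222605 [-0.29  0.33  0.39  1.86 -0.53  1.02  1.77]
7.5333 [ 0.55519275 -0.0188824   0.25183014] [ 2.82535803e+00 -8.70343492e-04  2.96705253e+00] [ 0.19411818  2.34450952 -2.16719403] 0.008016978931599378 [-0.29  0.33  0.39  1.86 -0.53  1.01  1.77]
```

View pics/sc8z.png

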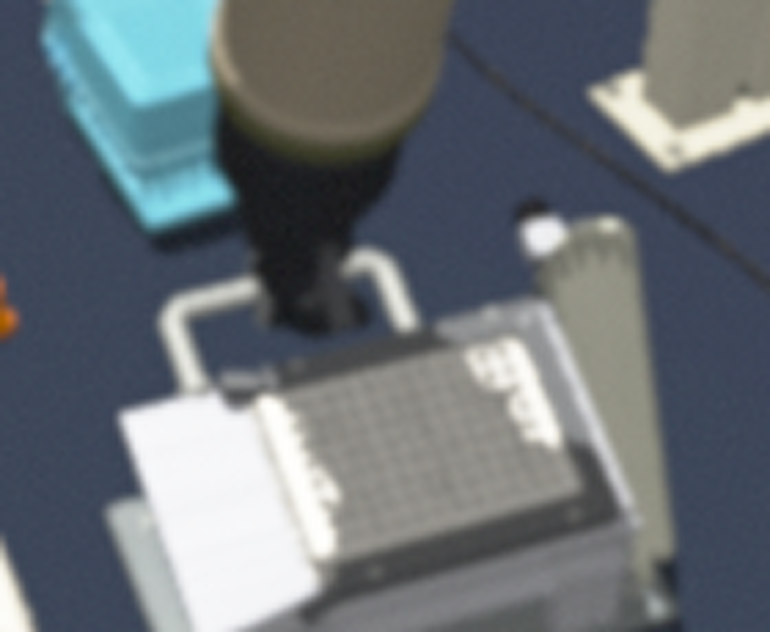

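View pics/s8z.png

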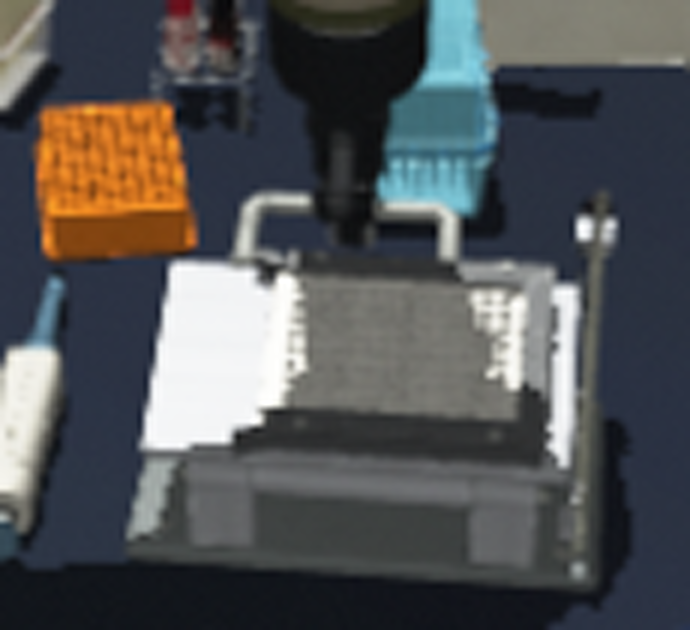

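```bash
python3 - <<'E'
from h import *
yaw=np.radians(-9.84); ax=np.array([np.cos(yaw),np.sin(yaw),0]); yd=np.array([-np.sin(yaw),np.cos(yaw),0])
hm=np.array([.5651,.0374,.052])-.165*yd
xo=None
sc,si=load('sc8'),load('s8')
def pt(x,r,d): # x along stand rel. to hinge_mid
    t=np.radians(d); return hm+ax*x+yd*r*np.cos(t)+np.array([0,0,r*np.sin(t)])
# origin of stand x: handle mid local x approx -20
for nm,c,box in [('sc8',sc,(275,125,335,200)),('s8',si,(290,160,325,240))]:
    a=c['frame']; x0,y0,x1,y1=box; s=8 if nm=='sc8' else 7
    im=cv2.resize(cv2.convertScaleAbs(a[y0:y1,x0:x1],alpha=1.3,beta=15),None,fx=s,fy=s,interpolation=cv2.INTER_CUBIC)
    for xs,col in [(.12,(0,0,255))]:
        for d in range(0,61,5):
            q=((proj(c,[pt(xs,.134,d),pt(xs,.146,d)])+.5-[x0,y0])*s).astype(int)
            cv2.line(im,tuple(map(int,q[0])),tuple(map(int,q[1])),(0,255,255) if d%10==0 else col,1)
    cv2.imwrite('pics/%s_ov.png'%nm,im)
    g=a.astype(int).min(2)
    # white block centroid
    b={'sc8':(287,136,302,150),'s8':(303,172,315,183)}[nm]
    sub=g[b[1]:b[3],b[0]:b[2]]; print(nm,sub.tolist() if 0 else ''); ys,xs_=np.nonzero(sub>150); w=(sub[ys,xs_]-150).astype(float)
    print(nm,'centroid',b[0]+(xs_*w).sum()/w.sum(),b[1]+(ys*w).sum()/w.sum(),len(ys))
E
```

```text
sc8 
sc8 centroid 293.5581297388374 142.34751474304971 41
s8 
s8 centroid 307.825 177.75694444444446 16
```

View pics/sc8_ov.png

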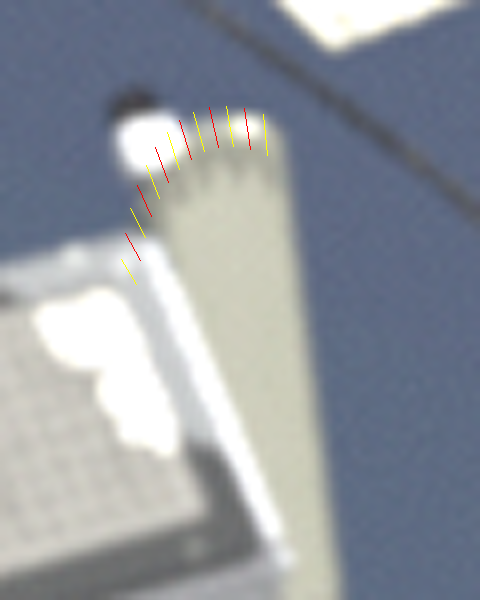

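View pics/s8_ov.png

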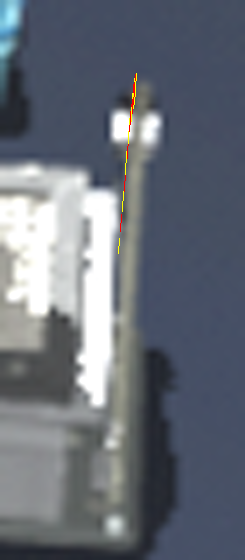

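```bash
python3 - <<'E'
from h import *
yaw=np.radians(-9.84); ax=np.array([np.cos(yaw),np.sin(yaw),0]); yd=np.array([-np.sin(yaw),np.cos(yaw),0])
hm=np.array([.5651,.0374,.052])-.165*yd
f=lambda u,v:(130+u/3-.33,80+v/3-.33)
w=load('w3'); q=onz(w,f(262,2),.014); print('base NL rel hinge: x',(q-hm)@ax,'y',(q-hm)@yd,'-> expect y .134, x=-.112-xh')
xh=-.112-(q-hm)@ax; print('xh',xh)
w=load('w1'); q=onz(w,(480/1.56-.2,270/1.56-.2),.014); print((q-hm)@ax,(q-hm)@yd)
sc,si=load('sc8'),load('s8')
def pt(xl,y,z,d):
    t=np.radians(d); return hm+ax*(xl-xh)+yd*(y*np.cos(t)-z*np.sin(t))+np.array([0,0,y*np.sin(t)+z*np.cos(t)])
for d in (17.5,18.5,19.5):
  print(d,'scene: corner',proj(sc,pt(.095,.122,.004,d)),'far-right',proj(sc,pt(.095,.008,.004,d)),'side',proj(si,pt(.095,.122,.004,d)),proj(si,pt(.095,.008,.004,d)))
print('flat',proj(load('scene0'),pt(.095,.122,.004,0)),proj(load('side0'),pt(.095,.122,.004,0)))
# slider angle from scene ray and plane x
for du,dv in [(0,0),(1,0),(0,1),(-1,0),(0,-1)]:
  for xl in (.1,):
    d,o=ray(sc,(293.6+du,142.3+dv)); P0=hm+ax*(xl-xh); t=((P0-o)@ax)/(d@ax); P=o+t*d-hm
    print(du,dv,xl,'ang',np.degrees(np.arctan2(P[2],P@yd)),'r',np.hypot(P[2],P@yd))
E
python3 - <<'E'
import cv2
a=cv2.imread('pics/sc8.png')[130:165,280:325]; cv2.imwrite('pics/q.png',cv2.resize(a,None,fx=17,fy=17,interpolation=cv2.INTER_CUBIC))
E
```

```text
base NL rel hinge: x -0.0916887328034529 y 0.13374470698441682 -> expect y .134, x=-.112-xh
xh -0.020311267196547106
-0.09211737336064524 0.1309987117272522
17.5 scene: corner [[294.33207963 154.18809383]] far-right [[311.82354404 194.94513019]] side [[305.64024677 187.81126181]] [[303.98424003 219.62520011]]
18.5 scene: corner [[294.52545635 153.80380436]] far-right [[311.84948941 194.94890355]] side [[305.67832273 187.37206293]] [[303.98570859 219.61710953]]
19.5 scene: corner [[294.72495057 153.43112161]] far-right [[311.8756968  194.95378348]] side [[305.71595469 186.94192785]] [[303.98711728 219.60999169]]
flat [[291.94719469 162.60740748]] [[304.91410575 196.80583345]]
0 0 0.1 ang 24.356917028664633 r 0.14842650384708617
1 0 0.1 ang 26.755534873522706 r 0.1457923075824073
0 1 0.1 ang 23.45225514698444 r 0.14672725186261806
-1 0 0.1 ang 22.015783815221873 r 0.15135140272198408
0 -1 0.1 ang 25.23769984916447 r 0.15015552614356156
```

View pics/q.png

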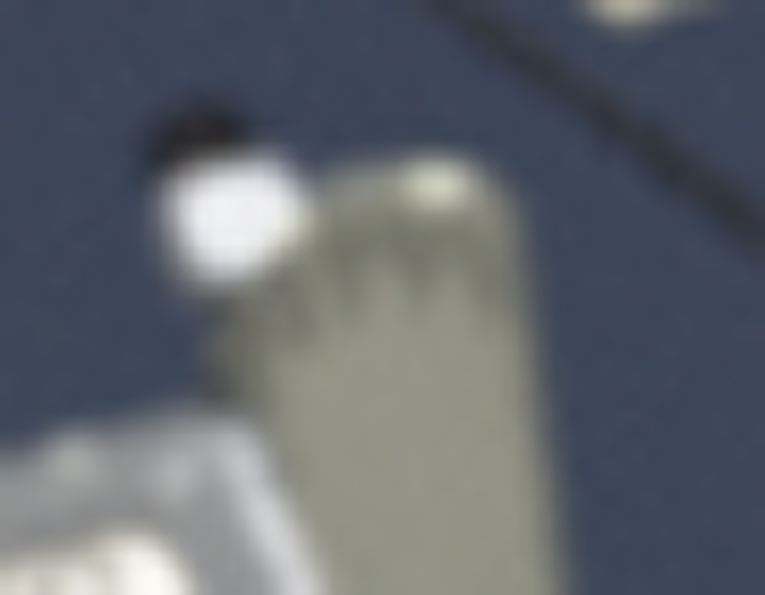

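Emit:
apply_moves(
  slide=[
    [-0.003,-0.0175,0.0095],
    [-0.006,-0.035,0.018],
    [-0.006,-0.035,0.018],
  ],
  delta_rot=[
    [0.05,-0.0085,0],
    [0.1,-0.017,0],
    [0.1,-0.017,0],
  ],
  fingers=[0,0,0],
)

```text
clock: 7.78
eef_pos: [0.5533, -0.0299, 0.2575]
tool_rot: [2.77, -0.001, 2.966]
contact_force: [0.1, 2.1, -1.9]
opening: 0.0081
```

```bash
python3 arc.py 1 2; python3 look.py scene sc9 195 100 335 215 5.5;  python3 look.py side s9 210 140 325 245 6
python3 - <<'E'
import cv2,numpy as np
def cr(n,b,s): 
    a=cv2.imread(f'pics/{n}.png'); a=a[b[1]:b[3],b[0]:b[2]]; return cv2.resize(cv2.convertScaleAbs(a,alpha=1.5,beta=20),None,fx=s,fy=s,interpolation=cv2.INTER_CUBIC)
A=np.hstack([cr(n,(282,128,306,168),11) for n in ('scene0','sc8','sc9')]); B=np.hstack([cr(n,(294,165,320,190),10) for n in ('side0','s8','s9')])
cv2.imwrite('pics/qa.png',A[:600,:800]); cv2.imwrite('pics/qb.png',B)
E
```

```text
grasp angle 21.777867372280646 r 0.16470471889643284 tilt tool 21.2788535722744 7.7833 [ 0.11673386  2.06435371 -1.9130146 ]
1.0 [-0.0021 -0.0118  0.0055] [ 0.0328 -0.0057  0.    ]
2.0 [-0.0041 -0.0238  0.0108] [ 0.0657 -0.0114  0.    ]
7.8333 [ 0.55337207 -0.02941219  0.25723895] [ 2.77218373e+00 -1.31876776e-03  2.96661683e+00] [ 1.30202626  0.89360168 -1.83175444] 0.007691854782891442 [-0.25  0.33  0.39  1.86 -0.58  1.04  1.83]
7.8833 [ 0.55340893 -0.02923908  0.25702045] [ 2.77318548e+00 -1.30416581e-03  2.96699181e+00] [ 1.47347539  0.77538001 -2.66723231] 0.0077899639479110435 [-0.25  0.33  0.39  1.86 -0.58  1.04  1.82]
```

View pics/qa.png

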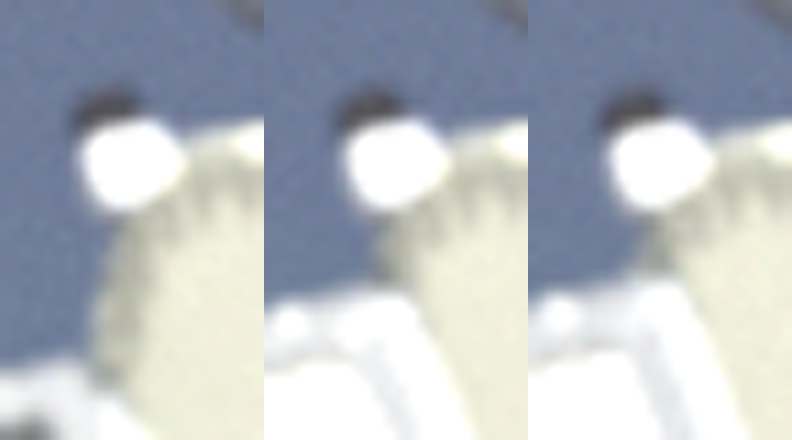

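View pics/qb.png

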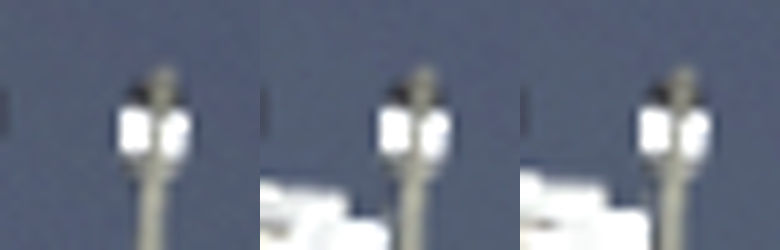

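```bash
python3 - <<'E'
from h import *
yaw=np.radians(-9.84); ax=np.array([np.cos(yaw),np.sin(yaw),0]); yd=np.array([-np.sin(yaw),np.cos(yaw),0])
hm=np.array([.5651,.0374,.052])-.165*yd; xh=-.0203
sc,si=load('sc9'),load('s9')
def pt(xl,y,z,d):
    t=np.radians(d); return hm+ax*(xl-xh)+yd*(y*np.cos(t)-z*np.sin(t))+np.array([0,0,y*np.sin(t)+z*np.cos(t)])
def fit(u1,u2,free):
    o=np.r_[u1,u2]
    if free=='x': g=lambda q:np.r_[proj(sc,pt(q[0],q[1],0,q[2]*100))[0],proj(si,pt(q[0],q[1],0,q[2]*100))[0]]-o
    r=least_squares(g,[.1,.147,.24]); return r.x,r.fun
for u1,u2 in [((293.5,142.4),(308.9,177.7)),((293.,142.4),(308.9,177.7)),((293.5,142.4),(308.4,178.2))]: print(fit(u1,u2,'x'))
def ov(c,fn,box,s,ang,stage):
    a=cv2.convertScaleAbs(c['frame'],alpha=1.2,beta=10); x0,y0,x1,y1=box
    im=cv2.resize(a[y0:y1,x0:x1],None,fx=s,fy=s,interpolation=cv2.INTER_CUBIC)
    def pl(P,col): 
        q=np.round((proj(c,np.array(P))+.5-[x0,y0])*s).astype(int); cv2.polylines(im,[q.reshape(-1,1,2)],False,col,1)
    def box3(xa,xb,ra,rb,ta,tb,d,col):
        for x in(xa,xb): pl([pt(x,ra,ta,d),pt(x,rb,ta,d),pt(x,rb,tb,d),pt(x,ra,tb,d),pt(x,ra,ta,d)],col)
        for r in(ra,rb):
            for t in(ta,tb): pl([pt(xa,r,t,d),pt(xb,r,t,d)],col)
    box3(.092,.112,.140,.155,-.0075,.0075,ang,(0,0,255))
    pl([pt(.095,.008,.004,stage),pt(.095,.122,.004,stage),pt(-.105,.122,.004,stage)],(0,180,0))
    pl([pt(.097,.134,0,stage),pt(.097,.10,0,stage)],(255,0,255))
    pl([pt(.1,.14*np.cos(np.radians(d)),.14*np.sin(np.radians(d)),0) for d in range(0,61)],(255,0,0))
    cv2.imwrite(fn,im)
ov(sc,'pics/o1.png',(278,122,318,170),12,24,21.5)
ov(si,'pics/o2.png',(285,160,325,200),14,24,21.5)
E
```

```text
(array([0.10160764, 0.15019086, 0.23498696]), array([ 0.22530103, -0.51259813, -0.41401202,  0.52355973]))
(array([0.10150095, 0.15158994, 0.22586838]), array([ 0.25890614, -0.58884975, -0.47551246,  0.60103924]))
(array([0.10091944, 0.14943427, 0.23541846]), array([ 0.08621572, -0.1959546 , -0.15844636,  0.20008415]))
```

View pics/o1.png

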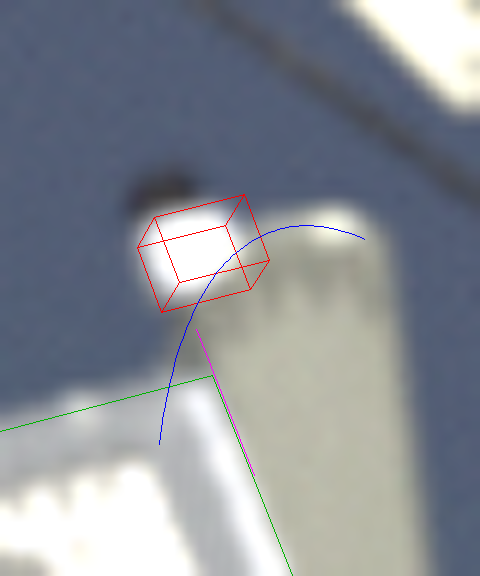

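View pics/o2.png

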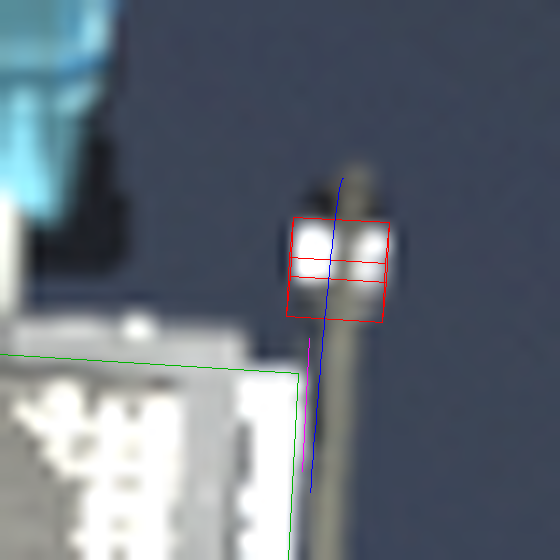

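```bash
python3 - <<'E'
from h import *
yaw=np.radians(-9.84); ax=np.array([np.cos(yaw),np.sin(yaw),0]); yd=np.array([-np.sin(yaw),np.cos(yaw),0])
hm=np.array([.5651,.0374,.052])-.165*yd; xh=-.0203
def pt(xl,y,z,d):
    t=np.radians(d); return hm+ax*(xl-xh)+yd*(y*np.cos(t)-z*np.sin(t))+np.array([0,0,y*np.sin(t)+z*np.cos(t)])
sc=load('sc9')
np.set_printoptions(linewidth=220)
for n in ('scene0','sc8','sc9'):
    g=cv2.imread(f'pics/{n}.png').sum(2)//3; print(n,'cols 288..304, rows 138..158');
    for r in range(138,159): print(r,g[r,288:305])
print([ (d,proj(sc,pt(.097,.134,0,d))[0].round(1)) for d in (0,18.3,20,21.4,22,24,26)])
def cr(n,b,s): 
    a=cv2.imread(f'pics/{n}.png'); a=a[b[1]:b[3],b[0]:b[2]]; return cv2.resize(cv2.convertScaleAbs(a,alpha=2,beta=-60),None,fx=s,fy=s,interpolation=cv2.INTER_NEAREST)
cv2.imwrite('pics/qc.png',np.hstack([cr(n,(284,134,306,164),12) for n in ('scene0','sc8','sc9')]))
cv2.imwrite('pics/qd.png',np.hstack([cr(n,(296,166,320,200),11) for n in ('side0','s8','s9')]))
E
```

```text
scene0 cols 288..304, rows 138..158
138 [57 45 44 51 55 61 77 88 85 77 72 73 73 74 75 77 81]
139 [ 58  54  70  98 115 130 142 146 126  97  82  85  91  98 102 110 125]
140 [ 66  83 124 164 191 203 210 208 179 135 107 109 119 127 133 146 172]
141 [ 76 111 167 211 231 235 236 233 220 174 136 126 132 135 136 147 171]
142 [ 83 120 176 225 237 239 238 237 229 195 151 129 127 126 126 126 139]
143 [ 81 109 163 219 236 238 237 233 221 184 146 123 118 121 118 115 119]
144 [ 77  99 144 196 228 234 232 217 183 155 129 117 113 116 118 115 112]
145 [ 77  90 120 162 195 206 200 173 142 128 124 118 113 120 124 120 115]
146 [ 75  82  99 125 147 148 144 129 114 116 124 122 116 127 134 128 120]
147 [ 73  77  85  94  99 105 112 112 114 113 124 128 121 131 139 137 130]
148 [ 71  73  76  77  79  92 104 111 117 116 124 130 129 135 141 140 137]
149 [ 75  73  73  76  85  94 100 111 117 117 125 135 136 139 142 143 140]
150 [ 74  71  76  78  91 100 102 114 126 127 133 139 142 143 143 144 143]
151 [ 75  72  76  86  96 101 105 116 129 136 140 142 144 142 144 142 143]
152 [ 75  72  76  86  96 102 105 117 128 140 
[... 3119 characters left out ...]
 100 102 114 130 139 142 143 142 142 144 143 143]
153 [ 90  95 103 119 125 128 132 132 133 138 143 145 141 144 143 145 142]
154 [114 122 128 137 149 166 177 162 140 139 142 144 143 142 143 144 143]
155 [134 138 142 149 160 181 200 185 151 136 140 142 143 143 142 144 142]
156 [142 145 148 153 156 170 194 196 165 141 138 142 142 142 141 142 143]
157 [144 146 150 153 152 156 180 197 179 154 141 141 142 141 142 142 143]
158 [138 141 146 149 146 146 163 189 195 172 148 142 143 143 142 142 142]
[(0, array([290.6, 160.3])), (18.3, array([293.1, 150.3])), (20, array([293.5, 149.6])), (21.4, array([293.8, 149. ])), (22, array([293.9, 148.7])), (24, array([294.4, 148. ])), (26, array([294.9, 147.2]))]
```

View pics/qc.png

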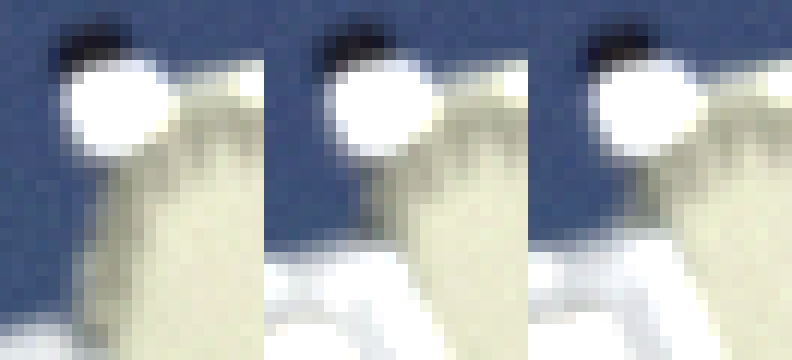

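View pics/qd.png

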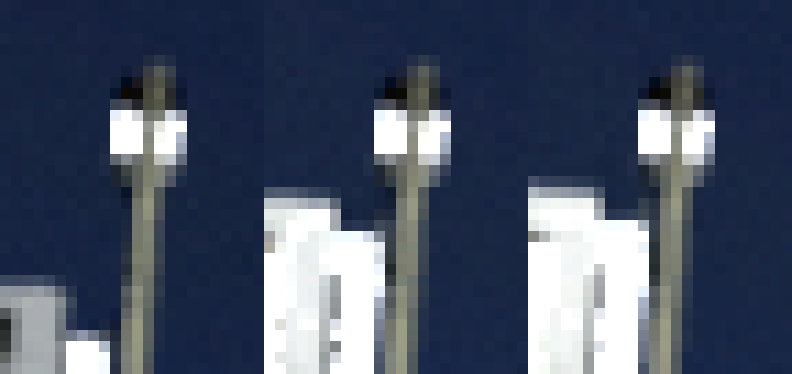

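```bash
python3 - <<'E'
from h import *
yaw=np.radians(-9.84); ax=np.array([np.cos(yaw),np.sin(yaw),0]); yd=np.array([-np.sin(yaw),np.cos(yaw),0])
hm=np.array([.5651,.0374,.052])-.165*yd; xh=-.0203
def pt(xl,y,z,d):
    t=np.radians(d); return hm+ax*(xl-xh)+yd*(y*np.cos(t)-z*np.sin(t))+np.array([0,0,y*np.sin(t)+z*np.cos(t)])
si=load('s9'); np.set_printoptions(linewidth=220)
G={n:cv2.imread(f'pics/{n}.png').astype(int).sum(2)//3 for n in ('side0','s8','s9')}
for r in range(172,194): print(r,G['side0'][r,303:315],'|',(G['s8']-G['side0'])[r,303:312],'|',(G['s9']-G['side0'])[r,303:312])
for d in (18.3,21.4,22.5,24,25): print(d,'tip',proj(si,pt(.097,.134,0,d))[0].round(1),'corner',proj(si,pt(.095,.122,.004,d))[0].round(1),'block in/out/tan corners',*[proj(si,pt(.095,r,t,d))[0].round(1) for r,t in((.14,-.0075),(.14,.0075),(.155,.0075))])
E
```

```text
172 [50 49 50 50 47 50 61 73 62 49 50 49] | [2 2 1 2 1 0 1 2 1] | [2 2 1 0 2 1 2 2 2]
173 [50 49 50 48 37 43 61 68 57 47 50 50] | [1 2 1 1 1 1 0 2 2] | [2 2 2 2 1 1 0 2 1]
174 [49 50 50 42 27 25 63 75 50 43 50 49] | [2 1 1 1 1 1 2 1 1] | [2 1 2 1 2 0 1 1 1]
175 [50 50 50 65 68 49 65 70 53 46 50 50] | [2 1 2 1 2 1 1 2 0] | [2 2 2 2 1 1 2 2 0]
176 [ 50  50  50 150 182 136  85  91 137 108  50  50] | [2 1 1 3 3 2 2 2 2] | [1 2 1 3 3 2 2 2 2]
177 [ 50  50  50 214 242 196 104 143 214 167  50  50] | [1 1 2 4 1 3 2 3 5] | [2 1 2 4 1 3 2 2 5]
178 [ 51  50  50 213 241 183  95 153 181 122  50  51] | [0 2 2 3 2 4 3 5 2] | [-1  1  1  3  1  4  2  4  2]
179 [ 50  49  51 184 225 167  97 164 179 113  50  49] | [1 3 2 4 3 4 2 4 3] | [1 3 1 4 3 3 1 3 3]
180 [ 50  50  54  81  99  85  88 125 129  85  50  49] | [2 1 1 2 2 2 2 3 3] | [1 1 1 2 1 2 2 2 3]
181 [49 50 52 49 63 76 89 95 82 60 50 50] | [2 1 3 1 1 4 3 3 3] | [ 1  1  2 -1  1  4  3  2  3]
182 [50 50 49 49 57 77 90 93 73 53 50 50] | [2 1 2 1 3 0 3 3 2] | [1 1 3 1 1 1 4 3 1]
183 [50 50 50 48 41 76 95 72 50 50 51 50] | [1 3 1 1 3 1 2 1 1] | [1 2 1 3 6
[... 1047 characters left out ...]
80 101   2   1   3   0   2]
193 [50 50 50 51 71 93 81 56 50 50 50 50] | [158 189 161  66   2   3   4   2   1] | [158 189 163  69   2   3   2   2   1]
18.3 tip [306.4 185.2] corner [305.7 187.5] block in/out/tan corners [305.7 185.1] [306.  181.9] [306.2 178. ]
21.4 tip [306.6 183.7] corner [305.8 186.1] block in/out/tan corners [305.8 183.5] [306.1 180.4] [306.3 176.3]
22.5 tip [306.6 183.2] corner [305.8 185.7] block in/out/tan corners [305.9 182.9] [306.2 179.9] [306.4 175.8]
24 tip [306.7 182.5] corner [305.9 185.1] block in/out/tan corners [306.  182.1] [306.2 179.3] [306.5 175. ]
25 tip [306.7 182. ] corner [305.9 184.7] block in/out/tan corners [306.  181.7] [306.3 178.9] [306.5 174.6]
```

Emit:
apply_moves(
  slide=[
    [-0.0012,-0.007,0.0035],
    [-0.0025,-0.014,0.0065],
    [-0.0025,-0.014,0.0065],
    [-0.0025,-0.014,0.0065],
  ],
  delta_rot=[
    [0.02,-0.0035,0],
    [0.04,-0.007,0],
    [0.04,-0.007,0],
    [0.04,-0.007,0],
  ],
  fingers=[0,0,0,0],
)

```text
clock: 8.22
eef_pos: [0.5527, -0.0334, 0.2589]
tool_rot: [2.752, -0.001, 2.967]
contact_force: [1.6, 0.5, -2.7]
opening: 0.008
```

Emit:
apply_moves(
  slide=[
    [0,0,0],
    [0,0,0],
    [0,0,0],
    [0,0,0],
  ],
  delta_rot=[
    [0,0,0],
    [0,0,0],
    [0,0,0],
    [0,0,0],
  ],
  fingers=[0,0,0,0],
)

```text
clock: 8.55
eef_pos: [0.5527, -0.0334, 0.2589]
tool_rot: [2.752, -0.001, 2.967]
contact_force: [0.5, -0.2, -3.1]
opening: 0.0079
```

```bash
python3 look.py side s10 210 140 325 245 6; python3 arc.py 1;  python3 look.py scene sc10 195 100 335 215 5.5; python3 look.py side s11 210 140 325 245 6; python3 arc.py 1
python3 - <<'E'
from h import *
np.set_printoptions(linewidth=220)
G={n:cv2.imread(f'pics/{n}.png').astype(int).sum(2)//3 for n in ('side0','s9','s11','scene0','sc10')}
for r in range(180,190): print(r,G['side0'][r,303:312],'|',(G['s9'])[r,303:312],'|',(G['s11'])[r,303:312])
for r in range(144,156): print(r,G['scene0'][r,288:300],'|',(G['sc10'])[r,288:300])
def cr(n,b,s): 
    a=cv2.imread(f'pics/{n}.png'); a=a[b[1]:b[3],b[0]:b[2]]; return cv2.resize(cv2.convertScaleAbs(a,alpha=2,beta=-40),None,fx=s,fy=s,interpolation=cv2.INTER_CUBIC)
cv2.imwrite('pics/qe.png',np.hstack([cr('sc10',(284,134,308,164),16),cr('s11',(296,170,320,200),16)]))
E
```

```text
8.6 [ 0.55270177 -0.03338286  0.25891327] [ 2.75217706e+00 -1.23640872e-03  2.96704185e+00] [ 1.16763301  0.12867379 -3.31750858] 0.008120815644695481 [-0.23  0.33  0.38  1.85 -0.6   1.05  1.85]
grasp angle 22.681143208876364 r 0.16472423826074326 tilt tool 22.31197623275095 8.6 [ 1.16763301  0.12867379 -3.31750858]
1.0 [-0.0021 -0.0119  0.0053] [ 0.0328 -0.0057  0.    ]
8.65 [ 0.55269254 -0.03338912  0.25889737] [ 2.75209305e+00 -1.31800243e-03  2.96695582e+00] [ 1.58557361  0.21756068 -3.1598076 ] 0.007721266590877134 [-0.23  0.33  0.38  1.85 -0.6   1.05  1.85]
8.7 [ 0.55267767 -0.03339739  0.2589092 ] [ 2.75209519e+00 -1.32448556e-03  2.96699457e+00] [ 1.95609908 -0.94652099 -2.7009716 ] 0.007861797147188564 [-0.23  0.33  0.38  1.85 -0.6   1.05  1.85]
grasp angle 22.682280720085586 r 0.16471838411455644 tilt tool 22.316681792007717 8.7 [ 1.95609908 -0.94652099 -2.7009716 ]
1.0 [-0.0021 -0.0119  0.0053] [ 0.0328 -0.0057  0.    ]
180 [ 50  50  54  81  99  85  88 125 129] | [ 51  51  55  83 100  87  90 127 132] | [ 51  51  54  82 100  88  90 127 132]
181 [49 50 52 49 63 76 89 95 82] 
[... 1510 characters left out ...]
117 125 135] | [ 73  73  74  77  78  85  98 109 117 118 126 135]
150 [ 74  71  76  78  91 100 102 114 126 127 133 139] | [ 72  72  73  78  85  86  93 112 124 127 132 139]
151 [ 75  72  76  86  96 101 105 116 129 136 140 142] | [ 75  72  76  85  93  91  95 112 129 136 141 142]
152 [ 75  72  76  86  96 102 105 117 128 140 142 143] | [ 75  79  88 104 111 106 107 118 130 140 141 144]
153 [ 73  73  78  85  96 103 106 115 130 140 144 143] | [ 91 100 113 129 133 130 134 135 133 139 143 144]
154 [ 74  74  81  94 101 104 111 119 130 139 143 144] | [116 123 133 143 146 150 165 163 146 137 141 143]
155 [ 72  77  90 105 107 105 113 125 135 140 141 144] | [135 139 142 145 144 155 182 187 162 138 138 143]
```

View pics/qe.png

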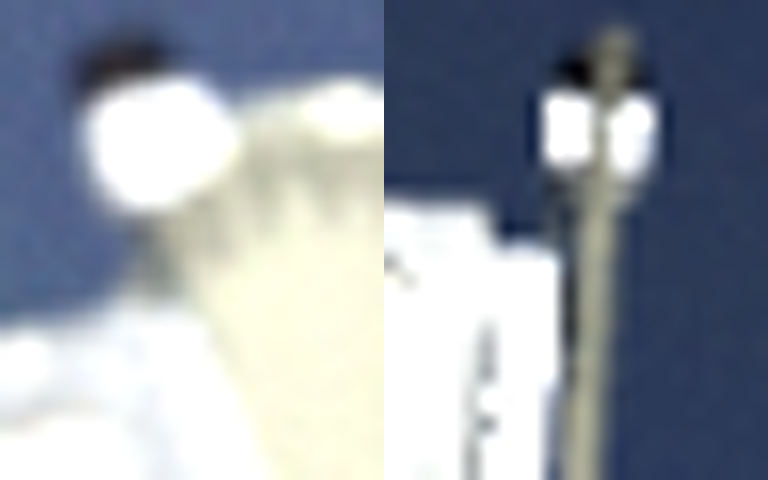

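View pics/sc10z.png

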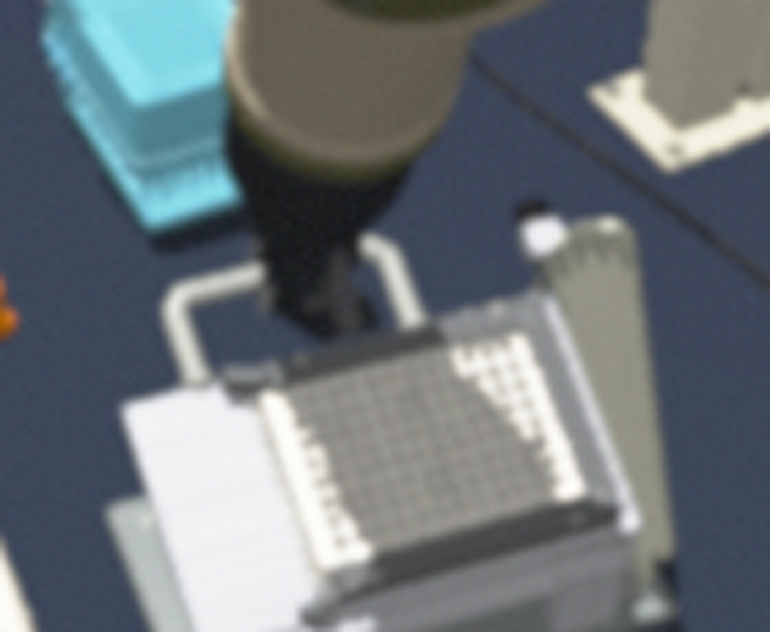

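Emit:
apply_moves(
  slide=[
    [-0.001,-0.006,0.0027],
    [-0.001,-0.006,0.0027],
    [-0.001,-0.006,0.0027],
    [-0.001,-0.006,0.0027],
  ],
  delta_rot=[
    [0.0165,-0.003,0],
    [0.0165,-0.003,0],
    [0.0165,-0.003,0],
    [0.0165,-0.003,0],
  ],
  fingers=[0,0,0,0],
)

```text
clock: 9.03
eef_pos: [0.5524, -0.0352, 0.2597]
tool_rot: [2.743, -0.001, 2.967]
contact_force: [0.8, 1.7, -2.6]
opening: 0.0076
```

Emit:
apply_moves(
  slide=[
    [0,0,0],
    [0,0,0],
    [0,0,0],
    [0,0,0],
  ],
  delta_rot=[
    [0,0,0],
    [0,0,0],
    [0,0,0],
    [0,0,0],
  ],
  fingers=[0,0,0,0],
)

```text
clock: 9.37
eef_pos: [0.5524, -0.0352, 0.2597]
tool_rot: [2.743, -0.001, 2.967]
contact_force: [1.5, 0.6, -2.8]
opening: 0.0078
```

```bash
python3 look.py scene sc12 195 100 335 215 5.5; python3 look.py side s12 210 140 325 245 6; python3 look.py wrist w12 0 0 512 384 1.5; python3 arc.py 1
python3 - <<'E'
from h import *
np.set_printoptions(linewidth=220)
a=cv2.imread('pics/sc12.png').astype(int);b=cv2.imread('pics/scene0.png').astype(int)
print('block shift check', np.abs(a-b)[136:147,286:298].max())
E
```

```text
9.4167 [ 0.5523759  -0.03519782  0.25974504] [ 2.74325235e+00 -1.31980738e-03  2.96696296e+00] [ 0.36797341  0.77872669 -2.90727767] 0.007440838498484303 [-0.23  0.33  0.38  1.85 -0.61  1.06  1.86]
9.4667 [ 0.55237274 -0.03521147  0.25973577] [ 2.74327774e+00 -1.32818185e-03  2.96695969e+00] [ 0.94497426  0.03932209 -3.72483608] 0.007845586468516075 [-0.23  0.33  0.38  1.85 -0.61  1.06  1.86]
9.5167 [ 0.55238424 -0.03520415  0.25976125] [ 2.74323998e+00 -1.29608575e-03  2.96694968e+00] [ 1.05892266 -0.07710891 -2.98456931] 0.007247798042854561 [-0.23  0.33  0.38  1.85 -0.61  1.06  1.86]
grasp angle 23.200261975208214 r 0.16473745346234198 tilt tool 22.82404106657064 9.5167 [ 1.05892266 -0.07710891 -2.98456931]
1.0 [-0.0021 -0.012   0.0052] [ 0.0328 -0.0057  0.    ]
block shift check 4
```

View pics/s12z.png

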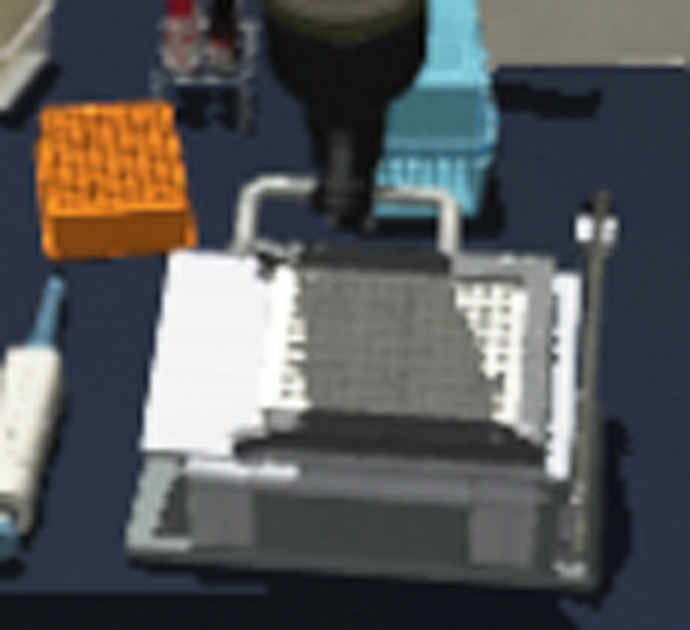

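View pics/w12z.png

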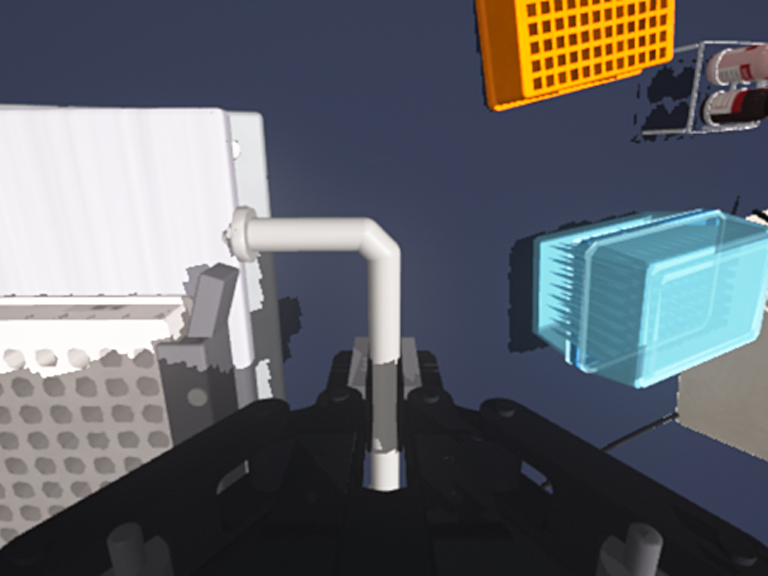

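```bash
python3 -c "
from cell import *
print(job_done()); s=read_state(); print(s['clock'],s['eef_pos'],s['contact_force'])"
```

```text
the job is handed in; nothing more can be done
None
the job is handed in; nothing more can be done
```

I pushed the plate home with the stage flat, gripped the bow handle and raised the stage. I handed in at about 9.5 s, still gripping and holding it near the index; no verdict came back.

- **Plate:** I pushed until the force rose to about 8 N. By then the gap at the end stop had closed in the side view, and the plate still looked home after the lift.
- **Handle:** The fingers held the bar at about 7.5 mm opening, with a steady load of about 3 N and the hand at rest.
- **Stage angle:** My last estimate from the hand's position on its arc was 23.2°.
- **Index angle:** My two camera estimates of the slider disagreed: about 22.5° from the side view and 23.5–24° from the scene view. I aimed between them, so the pointer should be about 1° from the index, inside the 2.5° allowance. The pointer tip and nose were too small in the images to see them actually meet.
- **Left alone:** The index slider's pixels in the scene view matched the start, apart from image noise. Nothing standing round showed signs of contact, though I only compared those things by eye.

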